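# Stack a laboratory flow cell in its assembly jig

## Task

Assemble the flow cell in the jig: set the white cell body squarely into the pocket between the blue corner posts, then the orange spacer frame on it, then the electrode block with its copper face up, and last lower the aluminium clamp plate, kept level, over the two guide pins until it lies flat on the stack. Lower each part gently until it is fully home, never dropping it, let go of everything, and leave the bottle, flask, jar and beaker standing where they are.

Things in the scene. Friction and masses are not known exactly. Their poses are not given: they have to be found in the camera images.
- jig: Assembly jig, fixed to the bench; position and yaw vary. Origin: centre of its underside, on the bench. x: its long axis, through both guide pins; y: its short axis; z up. Dark steel base plate 200 x 90 x 12 mm with a pocket of four blue corner posts in its middle and a pin towards each end.
- pocket (a point): Centre of the pocket's floor, 12 mm above the bench (axes as the jig). Inside 94 (x) x 54 (y) mm, between four L-shaped posts 6 mm thick; straight to 78 mm above the bench, then flared outward 4 mm as a lead-in to 86 mm. The middle 54 mm of each long side and 26 mm of each short side are open for fingers.
- pin_a (a point): Tip of the steel guide pin on the jig's +x side (75 mm from the jig's centre, y = 0), 122 mm above the bench. Diameter 10 mm, tapering to 4 mm over the top 8 mm.
- pin_b (a point): Tip of the like guide pin on the jig's -x side (75 mm from the centre).
- cell_body_mid (a point): Cell base part (the 'body'), a solid white plastic block 90 (x) x 50 (y) x 40 (z) mm with grey channel lines on its top, about 0.26 kg; first into the pocket. Point: its centre, half-way up (20 mm above its underside). Lies flat on the bench, z up. Half-turn symmetric about z.
- spacer_mid (a point): Spacer: rigid orange plastic frame 90 (x) x 50 (y) x 20 (z) mm with an open window 60 x 26 mm, about 0.07 kg; second. Point: its centre, 10 mm above its underside (in the window). Lies flat, z up. Half-turn symmetric about z.
- electrode_mid (a point): Electrode block 90 (x) x 50 (y) x 20 (z) mm: black plastic below, 6 mm of copper on top, about 0.30 kg; third. Point: its centre, 10 mm above its underside. Lies flat, copper up, z up. Half-turn symmetric about z.
- clamp_plate_mid (a point): Clamp plate: aluminium, 180 (x) x 50 (y) x 14 (z) mm, about 0.33 kg, with two through holes of 14 mm diameter at x = +75 and -75 mm, y = 0 (for the 10 mm guide pins); last. Point: its centre, 7 mm above its underside. Lies flat, z up. Half-turn symmetric about z. Finally it rests on the electrode block, underside 92 mm above the bench.
- reagent_bottle_mid (a point): Bystander: amber bottle with blue cap, 66 mm diameter, 150 mm tall. Point: half-way up its axis.
- flask_mid (a point): Bystander: glass conical flask, 72 mm diameter at the foot, 118 mm tall. Point: half-way up its axis.
- white_jar_mid (a point): Bystander: white jar with red cap, 68 mm diameter, 110 mm tall. Point: half-way up its axis.
- beaker_mid (a point): Bystander: small glass beaker, 68 mm diameter, 70 mm tall. Point: half-way up its axis.
Mind the look-alikes: they are no part of the job. Leave any pink, purple or yellow look-alike of the part that bears spacer_mid alone.

How it is judged (in metres and radians):
On the way, in this order (a step that is already met when the one before it is completed fails the run):
1. The white cell body sits square and fully down in the jig's pocket (horizontal distance between cell_body_mid and jig below 0.004 m and z of cell_body_mid in the frame of jig between 0.029 and 0.0345 m and angle between cell_body_mid's own z axis and vertical below 0.04 rad and angle between the x axis of cell_body_mid and the x axis of jig, either way round below 0.08 rad), for 0.2 s.
2. The orange spacer frame lies square and flat on the body in the pocket (all of step 1 and horizontal distance between spacer_mid and jig below 0.004 m and z of spacer_mid in the frame of jig between 0.059 and 0.0645 m and angle between spacer_mid's own z axis and vertical below 0.04 rad and angle between the x axis of spacer_mid and the x axis of jig, either way round below 0.08 rad), for 0.2 s.
3. The copper-topped electrode block lies square and flat on the spacer in the pocket (all of step 2 and horizontal distance between electrode_mid and jig below 0.004 m and z of electrode_mid in the frame of jig between 0.079 and 0.0845 m and angle between electrode_mid's own z axis and vertical below 0.04 rad and angle between the x axis of electrode_mid and the x axis of jig, either way round below 0.08 rad), for 0.2 s.
4. The clamp plate is level over both guide pins, flat on the stack (all of step 3 and horizontal distance between clamp_plate_mid and jig below 0.004 m and z of clamp_plate_mid in the frame of jig between 0.096 and 0.1015 m and angle between clamp_plate_mid's own z axis and vertical below 0.04 rad and angle between the x axis of clamp_plate_mid and the x axis of jig, either way round below 0.08 rad), for 0.2 s.
At the end, for the whole second after the job is handed in: Body, spacer, electrode block and clamp plate are stacked in that order in the jig, each centred within 4 mm, within 2.5 mm of full depth, 0.08 rad of the jig's long axis and 0.04 rad of level, the plate over both pins; all at rest and released, no bystander shoved 30 mm or tipped (all of step 4 and linear speed of each of cell_body, spacer, electrode, clamp_plate below 0.02 m/s); the robot touches nothing.
It fails at once if a bystander (bottle, flask, jar, beaker) is shoved more than 30 mm or tipped (distance of any of reagent_bottle_mid, flask_mid, white_jar_mid, beaker_mid from where it was at the start of the episode above 0.03 m or angle between any of reagent_bottle_mid, flask_mid, white_jar_mid, beaker_mid's own z axis and vertical above 0.4 rad).
It fails at once if a part is dropped or rammed into the jig (moves faster than 0.5 m/s within the pocket or on the pins) ((horizontal distance between cell_body_mid and jig below 0.03 m and z of cell_body_mid in the frame of jig below 0.1 m and linear speed of cell_body above 0.5 m/s) or (horizontal distance between spacer_mid and jig below 0.03 m and z of spacer_mid in the frame of jig below 0.09 m and linear speed of spacer above 0.5 m/s) or (horizontal distance between electrode_mid and jig below 0.03 m and z of electrode_mid in the frame of jig below 0.09 m and linear speed of electrode above 0.5 m/s) or (horizontal distance between clamp_plate_mid and jig below 0.03 m and z of clamp_plate_mid in the frame of jig below 0.115 m and linear speed of clamp_plate above 0.5 m/s)).
It also fails if it takes over 72 s, if anything falls off the work surface, if the arm or the gripper's body presses on something with over 40 N, if the wrist force passes 120 N, or if a joint passes its speed limit or range.

## Robot

A 7-joint arm with a two-finger parallel gripper is mounted at the origin on the work surface. World frame = base frame: x ahead of the robot, y to its left, z up, the work surface at z = 0. Lengths are in mm, angles in rad, forces in N, time in s.
With the tool pointing down it reaches from about 425 to 825 mm from the base axis. Payload 3.6 kg.
Tool frame: the origin (TCP) lies midway between the tips of the shut fingers; the grasp point (between the pads) lies 19 mm behind it; x points along the fingers, y is the direction in which the jaws open and shut, and the axes are right-handed (so a half turn about x gives the same grasp; the last joint's range is limited). The gripper opens to 93 mm and grips with 3 to 60 N. Pads are 15 mm wide; open, the fingers measure 128 mm over their backs; the gripper's body (75 mm by 188 mm) begins 65 mm behind the grasp point.
Start: joints at [-1.188, 0.615, -0.013, 1.423, 0.008, 1.103, -0.04], TCP at [258.345, 596.423, 218.64] pointing down, gripper open.
Joint ranges: [-3.12, 3.12], [-0.3, 2.06], [-1.34, 1.32], [0.26, 2.42], [-1.36, 4.5], [0.01, 1.98], [-2.84, 2.84]. Speed limits (rad/s): [2.79, 2.79, 3.14, 3.14, 3.14, 3.14, 3.14].

## Interface

Orientations are given as [roll, pitch, yaw] about the fixed x, y, z axes, in that order (R = Rz(yaw) Ry(pitch) Rx(roll)).
In Python, from plant import arm gives the robot as it stands.
- The arm moves only by the tool step_arm, never from a script. Its arguments are lists of equal length, an entry for each row: "linear": the shift along the tool's x, y, z each as a share of 25 mm, from -1 to 1, a list of three; "turn": the turn, a rotation vector about the tool's x, y, z each as a share of 6 degrees, from -1 to 1, a list of three; "hand": the finger opening in mm, from 0 to 93. In form: {"linear": [[x, y, z], ...], "turn": [[wx, wy, wz], ...], "hand": [hand, ...]}. A call has 1 to 12 rows; each row shifts and turns the pose as measured when the row begins, along the tool's axes as they then stand; what a row does not reach is not made up. A row lasts 1/12 s, in which the tool goes at most 41.7 mm and 7.16 degrees, less where a joint would pass 70% of its speed; a pose out of reach is approached as far as the arm can. A call with a number of a shift or a turn outside -1 to 1 is refused whole. A call with a gripper value outside its range is refused whole. The fingers move at their own pace and stop on an object; "grip_force" is the grip in N (left out, the last holds). Time passes only in rows, so rows that do not move let the fingers close. It gives the time, the measured TCP pose, the force and the opening at its end, in the units of the state.
- arm.sense(): the state, without advancing time (a new reading comes with each control period).
- arm.get_image(name): name is "scene" or "top" or "wrist"; returns the picture (420x560x3 uint8, red, green, blue); there is no depth.
- arm.get_calibration(name): a dict with "vfov" (degrees; the focal length in pixels is half the picture's height over the tangent of half this angle, whatever the lens; pixels are square), "cx", "cy" (the principal point, pixels), "distortion" ([k1, k2, p1, p2, k3] as OpenCV has them; the pictures are not rectified), "cam_to_world" (4x4, takes a point from camera to world coordinates). Camera axes: x right, y down, z forward; pixel columns grow to the right and rows downward; lengths in mm; the calibration is good to about 2 mm. A picture is of the moment at which its call begins: read the wrist's pose just before it. get_calibration takes no time and is no camera call; for the wrist camera it gives the pose at the moment of the call.
- arm.job_done(): hands the job in, once; it reports no verdict.
The state is a dict: "time_s": time; "joints": joint angles; "dq": joint speeds; "tau": joint torques, N m; "ee_pos": TCP position; "orientation": TCP orientation; "force": force on the tool from outside, world axes, zero at the start; "torque": the same for the moment, N m; "gripper_width": finger opening in mm.
Only numpy, scipy, OpenCV 4.12 (cv2) and the standard library are available. Lean on these libraries where they do the work, as an engineer would, in place of code of your own. Each camera call takes 0.05 s, during which the arm holds its last target.

## Working session

There is one attempt and no reset: what is moved stays moved. The work goes in short steps, Python scripts to look and compute and a tool call to move; the robot and the scene stay as the last step left them, time stands still between calls to the robot, and variables do not carry over. Pictures are saved under pics/ and viewed, and the job is handed in when it is done.

Besides the shell and the picture viewer there is one more tool, called after ">>>" as a command line: name --argument value ..., lists and objects as JSON in quotes. step_arm: Moves the arm, as the interface text tells. Shift numbers are shares of 25 mm and turn numbers shares of 6 degrees, none past 1 either way. Its arguments: {"type":"object","properties":{"linear":{"type":"array"},"turn":{"type":"array"},"hand":{"type":"array"},"grip_force":{"type":"number"}},"required":["linear","turn","hand"]}

```bash
ls; mkdir -p pics
cat > look.py <<'E'
import cv2,sys,json
from plant import arm
def snap(n,tag):
    c=arm.get_calibration(n); im=arm.get_image(n)
    cv2.imwrite(f'pics/{tag}.png',cv2.cvtColor(im,cv2.COLOR_RGB2BGR))
    json.dump({k:(v.tolist() if hasattr(v,'tolist') else v) for k,v in c.items()},open(f'pics/{tag}.json','w'))
E
python3 - <<'E'
from look import *
print(arm.sense())
for n in ['top','scene']:
    snap(n,n+'0'); print(open(f'pics/{n}0.json').read())
E
```

```text
pics
{'time_s': 0.0, 'joints': array([-1.18848333,  0.61590244, -0.01258807,  1.42490189,  0.00812158,
        1.10339485, -0.04041245]), 'dq': array([-0.00012332, -0.00038521,  0.00125492,  0.00107286, -0.00050284,
       -0.0002443 , -0.00055952]), 'tau': array([-1.18262051e-03, -4.58921778e+01,  2.08680485e-01, -1.65740526e+01,
       -6.10148488e-02,  2.04935123e-02,  2.46322334e-04]), 'ee_pos': array([258.08391631, 595.70046311, 217.49116934]), 'orientation': array([-1.5424563 ,  1.5682404 , -1.95122857]), 'force': array([-0.2164516 ,  0.07199701, -0.50039905]), 'torque': array([ 0.02952506, -0.06233739,  0.06362826]), 'gripper_width': 93.14156445499731}
{"vfov": 53.77504098683976, "cx": 281.4325107645522, "cy": 207.23402639150524, "distortion": [-0.12346353391505019, 0.0, 0.0, 0.0, 0.0], "cam_to_world": [[0.021412738556763927, -0.9920337880507095, 0.12413886576435118, 467.8491771408401], [-0.9997130061664135, -0.01991163955872541, 0.013320357044618208, 97.47563133823573], [-0.010742435906831823, -0.12438846399824754, -0.992175443202937, 1086.8491517195466], [0.0, 0.0, 0.0, 1.0]]}
{"vfov": 52.19732134017489, "cx": 274.6911203271996, "cy": 211.26635793682738, "distortion": [-0.11691276985239267, 0.0, 0.0, 0.0, 0.0], "cam_to_world": [[-0.7876165416989683, 0.3473288007094332, -0.5089429117689962, 1078.1134015716677], [0.6159166758805076, 0.4672765375642165, -0.6342706723586573, 701.7354958879539], [0.017516609673768845, -0.8130284998939116, -0.5819603309039136, 659.1841756130328], [0.0, 0.0, 0.0, 1.0]]}
```

View pics/top0.png

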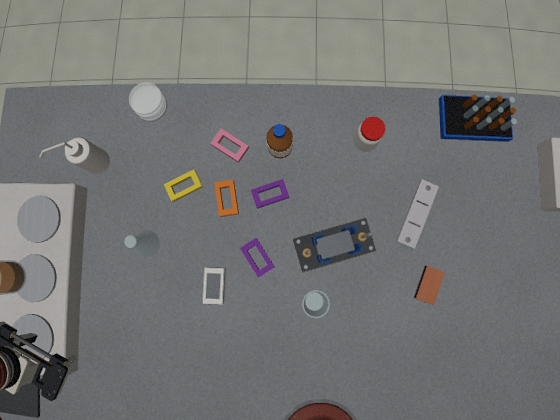

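View pics/scene0.png

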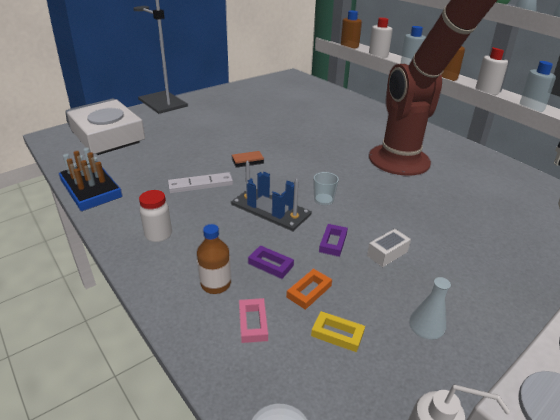

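```bash
cat > geo.py <<'E'
import cv2,json,numpy as np
from scipy.spatial.transform import Rotation as Ro
def load(tag):
    return cv2.imread(f'pics/{tag}.png'),json.load(open(f'pics/{tag}.json'))
def cast(uv,c,z,H=420):
    f=H/2/np.tan(np.radians(c['vfov'])/2)
    K=np.array([[f,0,c['cx']],[0,f,c['cy']],[0,0,1]])
    p=cv2.undistortPoints(np.array(uv,float).reshape(-1,1,2),K,np.array(c['distortion']))[:,0]
    T=np.array(c['cam_to_world']); d=np.c_[p,np.ones(len(p))]@T[:3,:3].T
    o=T[:3,3]; return o+d*((z-o[2])/d[:,2])[:,None]
def proj(X,c,H=420):
    f=H/2/np.tan(np.radians(c['vfov'])/2)
    K=np.array([[f,0,c['cx']],[0,f,c['cy']],[0,0,1]])
    T=np.linalg.inv(np.array(c['cam_to_world']))
    r=cv2.Rodrigues(T[:3,:3])[0]
    return cv2.projectPoints(np.array(X,float).reshape(-1,1,3),r,T[:3,3],K,np.array(c['distortion']))[0][:,0]
def comps(mask,amin=60):
    cs,_=cv2.findContours(mask.astype(np.uint8),cv2.RETR_EXTERNAL,cv2.CHAIN_APPROX_NONE)
    return [c for c in cs if cv2.contourArea(c)>amin]
def rect(cnt,c,z):
    """metric minAreaRect of contour cast on plane z -> centre, L, W, yaw of long axis"""
    P=cast(cnt[:,0].astype(float),c,z)[:,:2].astype(np.float32)
    (cx,cy),(w,h),a=cv2.minAreaRect(P)
    if w<h: w,h,a=h,w,a+90
    a=(a+90)%180-90
    return np.array([cx,cy]),w,h,a
E
python3 - <<'E'
from geo import *
im,c=load('top0'); hsv=cv2.cvtColor(im,cv2.COLOR_BGR2HSV)
for p in [(227,212),(213,272),(430,285),(418,213),(300,245),(335,262),(205,286)]: print(p,hsv[p[1],p[0]])
h,s,v=cv2.split(hsv)
for nm,m,z in [('spacer',(h>=5)&(h<=14)&(s>200)&(v>120),20),('copper',(h<=14)&(s>80)&(v>80)&(s<=215),20),('white',(s<60)&(v>150),14)]:
    for k in comps(m):
        x,y,w,hh=cv2.boundingRect(k); print(nm,(x+w/2,y+hh/2),*rect(k,c,z))
print(cast([(307,253),(363,237),(335,245)],c,122))
big=cv2.resize(im[120:320,170:450],None,fx=2.8,fy=2.8,interpolation=cv2.INTER_CUBIC); cv2.imwrite('pics/crop0.png',big)
E
```

```text
(227, 212) [ 13 193 184]
(213, 272) [ 24   7 190]
(430, 285) [ 10 144 145]
(418, 213) [156   8 155]
(300, 245) [102  20  63]
(335, 262) [90  6 79]
(205, 286) [ 15   3 175]
copper (320.5, 412.0) [84.03662109  3.07669067] 151.72389221191406 38.79096984863281 -89.30846351385117
copper (7.5, 280.0) [387.1072998  859.09802246] 68.40641021728516 44.64450454711914 3.9671566486358643
copper (430.5, 285.5) [ 407.19534302 -275.65499878] 90.05628204345703 51.23537063598633 -20.33594512939453
copper (226.5, 198.5) [623.84783936 257.3494873 ] 92.46377563476562 52.783935546875 10.484580993652344
copper (280.0, 138.0) [785.61517334 122.84628296] 67.18290710449219 58.24143600463867 75.50547790527344
copper (373.5, 129.0) [ 820.57611084 -128.06178284] 65.7739486694336 63.192405700683594 -45.44044876098633
white (16.5, 375.5) [126.61023712 823.00878906] 105.77537536621094 26.50639533996582 -24.212371826171875
white (313.5, 301.0) [363.60992432  26.10548782] 46.04512405395508 43.09395217895508 -89.14946591854095
white (213.5, 286.5) [394.98098755 284.5920105 ] 92.11322021484375 51.14274978637695 -0.154
[... 173 characters left out ...]
2939453125 229.3936309814453 0.3154970109462738
white (418.5, 214.0) [ 593.91674805 -247.99111938] 177.75546264648438 48.45478439331055 -22.936256408691406
white (556.0, 173.0) [ 717.98815918 -652.80316162] 199.13595581054688 22.874675750732422 -4.922821044921875
white (77.0, 150.5) [750.67913818 683.34674072] 70.40824890136719 68.63534545898438 5.745143890380859
white (146.0, 99.5) [897.63824463 495.36987305] 102.56521606445312 89.41410827636719 39.594181060791016
white (275.5, 68.0) [991.70733643 137.84094238] 77.08135223388672 57.091896057128906 -89.22385632991791
[[482.82244705  48.85673193 122.        ]
 [522.3642529  -81.49071452 122.        ]
 [502.57921077 -16.01649194 122.        ]]
```

View pics/crop0.png

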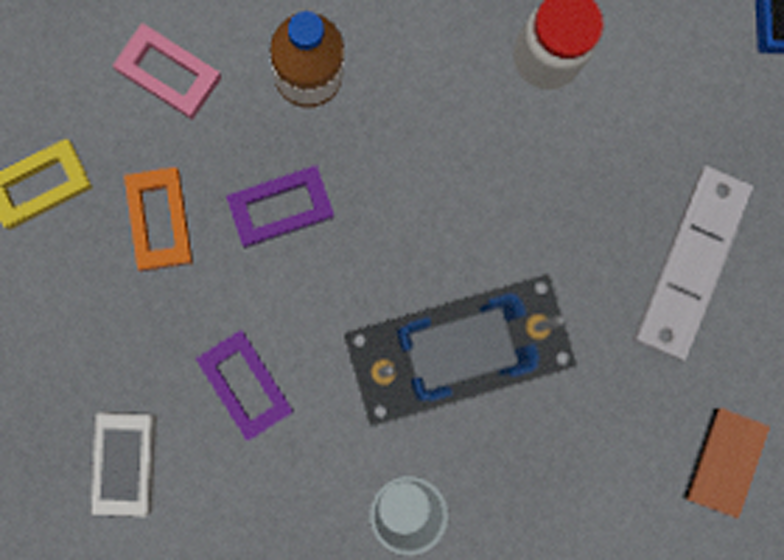

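Run:
```python
from geo import *
im,c=load('top0'); hsv=cv2.cvtColor(im,cv2.COLOR_BGR2HSV);h,s,v=cv2.split(hsv)
for k in comps((s<60)&(v>150)):
    x,y,w,hh=cv2.boundingRect(k)
    if abs(x+w/2-213)<5: print('body',rect(k,c,40))
print('bg',hsv[230,280],hsv[300,260],'plate',hsv[262,310])
m=((v<80)).astype(np.uint8); m[:200]=0;m[290:]=0;m[:,:280]=0;m[:,390:]=0
m=cv2.morphologyEx(m,cv2.MORPH_OPEN,np.ones((3,3)))
for k in comps(m,500): print('plate',rect(k,c,12))
m=(h>100)&(h<125)&(s>120); 
for k in comps(m,15): print('blue',cv2.boundingRect(k))
m=(h>10)&(h<30)&(s>90)
for k in comps(m,5):
    x,y,w,hh=cv2.boundingRect(k)
    if 280<x<390 and 200<y<290: print('ring',(x+w/2,y+hh/2),cast([(x+w/2-.5,y+hh/2-.5)],c,12))
for nm,p,zz in [('bottle',(280,131),150),('flask',(130.5,242),118),('jar',(373,128),110),('beaker',(316,303),70)]: print(nm,cast([p],c,zz))
```

```text
body (array([396.74694824, 280.05731201]), 89.88087463378906, 49.90333557128906, -0.15447998046875)
bg [120   5 113] [108  11 120] plate [90 21 62]
plate (array([488.46459961,  37.71034241]), 89.5067138671875, 66.05819702148438, 16.255191802978516)
blue (317, 255, 14, 8)
blue (349, 243, 13, 11)
blue (312, 234, 12, 11)
blue (341, 225, 17, 10)
blue (273, 124, 13, 14)
blue (439, 95, 74, 46)
ring (306.5, 253.0) [[485.76671258  45.91763349  12.        ]]
ring (362.5, 236.5) [[531.13618047 -99.27238735  12.        ]]
bottle [[765.04675878 117.26694136 150.        ]]
flask [[498.30660911 468.58415622 118.        ]]
jar [[ 790.72559896 -110.13891935  110.        ]]
beaker [[363.18476216  22.46324649  70.        ]]
```

```bash
cat > plan.py <<'E'
import numpy as np,sys
from scipy.spatial.transform import Rotation as Ro
from plant import arm
def tool():
    s=arm.sense(); r,p,y=s['orientation']
    return s,np.array(s['ee_pos']),Ro.from_euler('xyz',[r,p,y])
def Rdown(jaw):  # jaw axis azimuth in deg
    a=np.radians(jaw); X=np.array([0,0,-1.]);Y=np.array([np.cos(a),np.sin(a),0]);Z=np.cross(X,Y)
    return Ro.from_matrix(np.c_[X,Y,Z])
def plan(pos,jaw):
    s,p,R=tool()
    best=min([Rdown(jaw),Rdown(jaw+180)],key=lambda Q:(R.inv()*Q).magnitude())
    d=R.inv().apply(np.array(pos)-p); w=np.degrees((R.inv()*best).as_rotvec())
    Y=R.as_matrix()[:,1]
    print('t %.2f pos'%s['time_s'],p.round(1),'jawaz %.2f'%np.degrees(np.arctan2(Y[1],Y[0])),'tilt %.2f'%np.degrees(np.arccos(-R.as_matrix()[2,0])),'grip %.1f'%s['gripper_width'],'F',np.round(s['force'],1))
    print(' world err',(np.array(pos)-p).round(2),' linear total',(d/25).round(3),' turn total',(w/6).round(3))
    return d,w
E
python3 - <<'E'
from plan import *
s,p,R=tool(); c=arm.get_calibration('wrist')
T=np.array(c['cam_to_world']); print(c)
print('cam in tool',R.inv().apply(T[:3,3]-p), (R.as_matrix().T@T[:3,:3]).round(3))
print(R.as_matrix().round(3))
plan([397,280,200],90)
E
```

```text
{'vfov': 64.2539593590669, 'cx': 279.7939034828373, 'cy': 211.35735641811561, 'distortion': array([-0.06095613,  0.        ,  0.        ,  0.        ,  0.        ]), 'cam_to_world': array([[ 3.97512588e-01,  8.85897685e-01,  2.39100468e-01,
         1.92151354e+02],
       [ 9.17595323e-01, -3.83324831e-01, -1.05265840e-01,
         6.26111531e+02],
       [-1.60161732e-03,  2.61241968e-01, -9.65272018e-01,
         3.84651572e+02],
       [ 0.00000000e+00,  0.00000000e+00,  0.00000000e+00,
         1.00000000e+00]])}
cam in tool [-167.01994255    1.21497155  -72.56131117] [[-0.001 -0.261  0.965]
 [ 1.    -0.     0.001]
 [ 0.     0.965  0.261]]
[[-0.001  0.397  0.918]
 [-0.002  0.918 -0.397]
 [-1.    -0.002  0.   ]]
t 0.10 pos [258.1 595.8 217.6] jawaz 66.58 tilt 0.13 grip 92.6 F [ 0.3 -0.7 -0.3]
 world err [ 138.89 -315.81  -17.64]  linear total [ 0.726 -9.382 10.119]  turn total [-3.904 -0.004  0.021]
```

>>> step_arm --linear '[[0.07,-0.93,1],[0.07,-0.93,1],[0.07,-0.93,1],[0.07,-0.93,1],[0.07,-0.93,1],[0.07,-0.93,1],[0.07,-0.93,1],[0.07,-0.93,1],[0.07,-0.93,1],[0,-0.5,0.5],[0,0,0],[0,0,0]]' --turn '[[0,0,0],[0,0,0],[0,0,0],[0,0,0],[0,0,0],[0,0,0],[0,0,0],[0,0,0],[0,0,0],[0,0,0],[-1,0,0],[-1,0,0]]' --hand '[80,80,80,80,80,80,80,80,80,80,80,80]'

```text
time_s: 1.1
ee_pos: [388.8, 281.9, 193.7]
orientation: [-2.184, 1.555, -2.374]
force: [-0.5, 0.1, -0.4]
gripper_width: 80.3
```

```bash
python3 -c "
from plan import *
plan([397,280,150],90)"
```

```text
t 1.10 pos [388.8 281.9 193.7] jawaz 79.12 tilt 0.90 grip 80.3 F [-0.5  0.1 -0.4]
 world err [  8.23  -1.89 -43.73]  linear total [1.746 0.01  0.353]  turn total [-1.814 -0.097  0.114]
```

>>> step_arm --linear '[[0.87,0,0.18],[0.87,0,0.18],[0,0,0],[0,0,0]]' --turn '[[-0.9,-0.05,0.05],[-0.9,-0.05,0.05],[0,0,0],[0,0,0]]' --hand '[80,80,80,80]'

```text
time_s: 1.43
ee_pos: [398.7, 278.2, 149.4]
orientation: [-0.693, 1.569, -0.689]
force: [0.3, -0.1, 0.2]
gripper_width: 79.9
```

```bash
python3 -c "
from plan import *
plan([397,280,150],90)
from look import *
snap('wrist','w_body')
"
```

```text
t 1.43 pos [398.7 278.2 149.4] jawaz 90.23 tilt 0.08 grip 79.9 F [ 0.3 -0.1  0.2]
 world err [-1.65  1.84  0.6 ]  linear total [-0.024  0.074 -0.066]  turn total [0.038 0.011 0.009]
```

View pics/w_body.png

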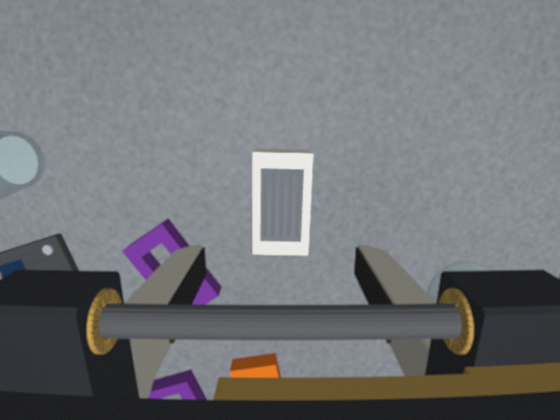

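Run:
```python
from geo import *
im,c=load('w_body'); hsv=cv2.cvtColor(im,cv2.COLOR_BGR2HSV);h,s,v=cv2.split(hsv)
for k in comps((s<60)&(v>150),500):
    print(cv2.boundingRect(k),'body',rect(k,c,40))
```

```text
(0, 136, 38, 48) body (array([357.52761841,  55.039505  ]), 41.521636962890625, 34.191490173339844, -11.605232238769531)
(197, 80, 126, 177) body (array([367.48852539, 260.02523804]), 149.1507110595703, 99.37212371826172, -3.5241622924804688)
```

Run:
```python
from geo import *
im,c=load('w_body'); hsv=cv2.cvtColor(im,cv2.COLOR_BGR2HSV);h,s,v=cv2.split(hsv)
print(hsv[160,282],hsv[200,256],hsv[253,282],hsv[100,300],hsv[200,310],hsv[200,312])
for t in (180,195,210):
  for k in comps((s<60)&(v>t),1000):
    print(t,cv2.boundingRect(k),'body',rect(k,c,40))
```

```text
[ 23   4 233] [ 24   5 233] [ 24   5 233] [105  17 146] [ 30   5 217] [109  14 149]
180 (252, 152, 62, 104) body (array([396.472229  , 280.70098877]), 90.0233383178711, 50.16790771484375, -1.1172943115234375)
195 (252, 152, 61, 104) body (array([396.49255371, 280.47201538]), 89.7605972290039, 49.64569091796875, -1.0775680541992188)
210 (253, 152, 60, 103) body (array([396.42053223, 280.86431885]), 89.5339126586914, 48.62630081176758, -0.9693832397460938)
```

```bash
python3 -c "
from plan import *
plan([396.5,280.6,12],89)
"
```

```text
t 1.48 pos [398.6 278.  149.4] jawaz 90.24 tilt 0.10 grip 80.2 F [0.4 0.1 0.7]
 world err [  -2.05    2.64 -137.4 ]  linear total [ 5.496  0.114 -0.087]  turn total [0.206 0.01  0.013]
```

>>> step_arm --linear '[[0.9,0.06,-0.05],[0.95,0.05,-0.04],[0.95,0,0],[0.95,0,0],[0.8,0,0],[0.5,0,0],[0.3,0,0]]' --turn '[[0.1,0,0],[0.1,0,0],[0,0,0],[0,0,0],[0,0,0],[0,0,0],[0,0,0]]' --hand '[80,80,80,80,80,80,80]'

```text
time_s: 2.07
ee_pos: [403.1, 289.6, 20.2]
orientation: [0.58, 1.549, 0.551]
force: [-0.1, -0.1, 0.5]
gripper_width: 80.2
```

```bash
python3 -c "
from plan import *
plan([396.5,280.6,12],89)
"
```

```text
t 2.07 pos [403.1 289.6  20.2] jawaz 88.39 tilt 1.24 grip 80.2 F [-0.1 -0.1  0.5]
 world err [-6.58 -9.   -8.18]  linear total [ 0.318 -0.371 -0.259]  turn total [-0.102  0.174 -0.112]
```

>>> step_arm --linear '[[0.2,-0.37,-0.26],[0.13,0,0],[0,0,0]]' --turn '[[-0.1,0.17,-0.11],[0,0,0],[0,0,0]]' --hand '[80,80,80]'

```text
time_s: 2.32
ee_pos: [396.1, 281.3, 11.8]
orientation: [-2.166, 1.57, -2.184]
force: [-0.8, -0.2, -0.6]
gripper_width: 80.2
```

```bash
python3 -c "
from plan import *
plan([396.5,280.6,12],89)
"
```

```text
t 2.32 pos [396.1 281.3  11.8] jawaz 89.01 tilt 0.03 grip 80.2 F [-0.8 -0.2 -0.6]
 world err [ 0.4  -0.67  0.19]  linear total [-0.008 -0.027  0.016]  turn total [ 0.002 -0.003  0.005]
```

>>> step_arm --linear '[[0,-0.02,0],[0,0,0],[0,0,0],[0,0,0],[0,0,0],[0,0,0]]' --turn '[[0,0,0],[0,0,0],[0,0,0],[0,0,0],[0,0,0],[0,0,0]]' --hand '[40,40,40,40,40,40]' --grip_force 25

```text
time_s: 2.82
ee_pos: [397.8, 281.2, 14.9]
orientation: [0.514, 1.566, 0.495]
force: [0.0, 0.3, -2.8]
gripper_width: 49.9
```

```bash
python3 -c "
from plan import *
plan([396.5,280.6,220],89)
"
```

```text
t 2.82 pos [397.8 281.2  14.9] jawaz 88.89 tilt 0.26 grip 49.9 F [ 0.   0.3 -2.8]
 world err [ -1.34  -0.55 205.13]  linear total [-8.205e+00 -4.000e-03 -2.000e-02]  turn total [-0.018  0.038 -0.022]
```

```bash
cat >> plan.py <<'E'
def traj(pos,jaw,n,nl=None):
    "n rows to go straight to pos while turning evenly to jaw; print rounded shares"
    s,p,R=tool()
    best=min([Rdown(jaw),Rdown(jaw+180)],key=lambda Q:(R.inv()*Q).magnitude())
    w=(R.inv()*best).as_rotvec()/n; d=(np.array(pos)-p)/n
    L=[]
    for i in range(n):
        L.append([float(round(x,2)) for x in R.inv().apply(d)/25]); R=R*Ro.from_rotvec(w)
    print(L); print('turn each',(np.degrees(w)/6).round(2),'joints',s['joints'].round(2))
E
python3 -c "
from plan import *
plan([397,281,215],89); traj([397,281,215],89,8)
"
```

```text
t 2.82 pos [397.8 281.2  14.9] jawaz 88.89 tilt 0.26 grip 49.9 F [ 0.   0.3 -2.8]
 world err [-8.4000e-01 -1.5000e-01  2.0013e+02]  linear total [-8.005e+00  1.100e-02 -1.000e-03]  turn total [-0.018  0.038 -0.022]
[[-1.0, 0.0, -0.0], [-1.0, 0.0, -0.0], [-1.0, 0.0, -0.0], [-1.0, 0.0, -0.0], [-1.0, 0.0, -0.0], [-1.0, 0.0, -0.0], [-1.0, -0.0, -0.0], [-1.0, -0.0, -0.0]]
turn each [-0.  0. -0.] joints [-0.62  0.69 -0.06  2.08  0.1   0.37  0.79]
```

>>> step_arm --linear '[[-0.5,0,0],[-0.9,0,0],[-1,0,0],[-1,0,0],[-1,0,0],[-1,0,0],[-1,0,0],[-1,0,0],[-0.5,0,0]]' --turn '[[0,0,0],[0,0,0],[0,0,0],[0,0,0],[0,0,0],[0,0,0],[0,0,0],[0,0,0],[0,0,0]]' --hand '[40,40,40,40,40,40,40,40,40]'

```text
time_s: 3.57
ee_pos: [391.5, 277.1, 214.3]
orientation: [-2.475, 1.554, -2.494]
force: [0.5, 0.1, -3.1]
gripper_width: 49.9
```

```bash
python3 -c "
from plan import *
plan([538,-122,225],17); traj([538,-122,225],17,18)
"
```

```text
t 3.57 pos [391.5 277.1 214.3] jawaz 88.94 tilt 0.94 grip 49.9 F [ 0.5  0.1 -3.1]
 world err [ 146.53 -399.12   10.69]  linear total [ -0.346 -15.857   6.152]  turn total [11.989 -0.046  0.161]
[[-0.02, -0.88, 0.34], [-0.02, -0.85, 0.4], [-0.02, -0.82, 0.46], [-0.02, -0.79, 0.52], [-0.02, -0.75, 0.57], [-0.02, -0.71, 0.62], [-0.02, -0.67, 0.67], [-0.02, -0.62, 0.72], [-0.02, -0.57, 0.76], [-0.02, -0.51, 0.79], [-0.02, -0.46, 0.83], [-0.02, -0.4, 0.86], [-0.02, -0.34, 0.88], [-0.02, -0.27, 0.9], [-0.02, -0.21, 0.92], [-0.02, -0.15, 0.93], [-0.02, -0.08, 0.94], [-0.02, -0.01, 0.94]]
turn each [ 0.67 -0.    0.01] joints [-0.59  0.37 -0.1   1.89  0.05  0.9   0.84]
```

>>> step_arm --linear '[[-0.02,-0.88,0.34],[-0.02,-0.85,0.4],[-0.02,-0.82,0.46],[-0.02,-0.79,0.52],[-0.02,-0.75,0.57],[-0.02,-0.71,0.62],[-0.02,-0.67,0.67],[-0.02,-0.62,0.72],[-0.02,-0.57,0.76],[-0.02,-0.51,0.79],[-0.02,-0.46,0.83],[-0.02,-0.4,0.86]]' --turn '[[0.67,0,0.01],[0.67,0,0.01],[0.67,0,0.01],[0.67,0,0.01],[0.67,0,0.01],[0.67,0,0.01],[0.67,0,0.01],[0.67,0,0.01],[0.67,0,0.01],[0.67,0,0.01],[0.67,0,0.01],[0.67,0,0.01]]' --hand '[40,40,40,40,40,40,40,40,40,40,40,40]'

```text
time_s: 4.57
ee_pos: [480.5, 6.2, 217.8]
orientation: [-2.804, 1.552, 2.596]
force: [-0.7, 0.6, -2.9]
gripper_width: 49.4
```

```bash
python3 -c "
from plan import *
plan([538,-122,225],17); traj([538,-122,225],17,7)
"
```

```text
t 4.57 pos [480.5   6.2 217.8] jawaz 39.41 tilt 1.08 grip 49.4 F [-0.7  0.6 -2.9]
 world err [  57.51 -128.24    7.24]  linear total [-0.376 -1.481  5.418]  turn total [ 3.734 -0.155  0.092]
[[-0.05, -0.21, 0.77], [-0.05, -0.17, 0.78], [-0.05, -0.12, 0.79], [-0.05, -0.08, 0.8], [-0.05, -0.03, 0.8], [-0.05, 0.01, 0.8], [-0.04, 0.06, 0.8]]
turn each [ 0.53 -0.02  0.01] joints [-0.18  0.37  0.18  1.89 -0.09  0.91  0.73]
```

>>> step_arm --linear '[[-0.05,-0.21,0.77],[-0.05,-0.17,0.78],[-0.05,-0.12,0.79],[-0.05,-0.08,0.8],[-0.05,-0.03,0.8],[-0.05,0.01,0.7],[0,0,0.4],[0,0,0],[0,0,0]]' --turn '[[0.53,-0.02,0.01],[0.53,-0.02,0.01],[0.53,-0.02,0.01],[0.53,-0.02,0.01],[0.53,-0.02,0.01],[0.53,-0.02,0.01],[0.4,0,0],[0,0,0],[0,0,0]]' --hand '[40,40,40,40,40,40,40,40,40]'

```text
time_s: 5.32
ee_pos: [526.9, -121.8, 218.3]
orientation: [-1.897, 1.552, 3.096]
force: [-0.2, 1.7, -2.7]
gripper_width: 50.1
```

```bash
python3 -c "
from plan import *
plan([538,-122,225],17)
from look import *
snap('wrist','w_jig')
"
```

```text
t 5.32 pos [ 526.9 -121.8  218.3] jawaz 16.10 tilt 1.06 grip 50.1 F [-0.2  1.7 -2.7]
 world err [11.09 -0.22  6.7 ]  linear total [-0.276  0.419  0.13 ]  turn total [-0.151 -0.058  0.166]
```

View pics/w_jig.png

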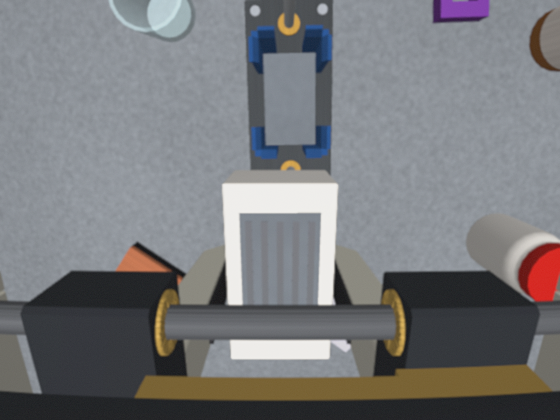

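```bash
python3 - <<'E'
from geo import *
im,c=load('w_jig'); hsv=cv2.cvtColor(im,cv2.COLOR_BGR2HSV);h,s,v=cv2.split(hsv)
print(hsv[100,290],hsv[60,256],hsv[200,232],hsv[260,280])
m=np.zeros(v.shape,bool); m[40:160,255:325]=True
k=max(comps(m&(v>90)&(s<60),300),key=cv2.contourArea); print('floor',cv2.boundingRect(k),rect(k,c,12))
m=(h>10)&(h<30)&(s>120); m[200:]=False
for k in comps(m,20):
    print('ring',cv2.boundingRect(k),rect(k,c,12), cast([cv2.minEnclosingCircle(k)[0]],c,12))
m=(v<85)&(s<70); m[180:]=False; m[:,:200]=0;m[:,360:]=0
for y in (70,95,110,120):
    r=np.where(v[y,220:360]<100)[0]+220; b=(s[y,220:360]<80)
    print(y,r[0],r[-1],cast([(r[0]-.5,y),(r[-1]+.5,y)],c,12)[:,:2])
m=(h>100)&(h<125)&(s>120);m[180:]=False
for k in comps(m,100): print('blue',cv2.boundingRect(k))
E
python3 -c "
import cv2
im=cv2.imread('pics/w_jig.png')[0:190,220:360]; cv2.imwrite('pics/jc.png',cv2.resize(im,None,fx=3.1,fy=3.1,interpolation=cv2.INTER_CUBIC))"
```

```text
[107  25 145] [108 163 117] [ 23   4 239] [115  12 129]
floor (262, 52, 55, 94) (array([507.00274658, -26.20000839]), 96.2844467163086, 57.22090530395508, -72.87802314758301)
ring (281, 160, 19, 10) (array([527.4508667 , -92.55031586]), 20.12652587890625, 10.03608226776123, 16.245576858520508) [[528.22575251 -95.21786244  12.        ]]
ring (278, 14, 22, 22) (array([485.15841675,  45.08699036]), 21.549394607543945, 20.17510986328125, 15.930051803588867) [[484.87585406  46.04381872  12.        ]]
ring (530, 13, 26, 57) (array([747.33551025, 107.65337372]), 58.61409378051758, 24.791120529174805, -57.755985260009766) [[756.9680232  114.18723842  12.        ]]
70 248 331 [[456.1966563   -9.38757782]
 [541.04074639  15.00972131]]
95 249 330 [[463.76894298 -33.58403918]
 [547.79353911  -9.34626255]]
110 249 330 [[467.77522935 -48.59116737]
 [552.56775053 -24.08426398]]
120 249 330 [[470.47939884 -58.73991265]
 [555.80342534 -34.04681203]]
blue (251, 127, 27, 32)
blue (303, 126, 28, 32)
blue (248, 26, 28, 47)
blue (303, 25, 29, 47)
```

View pics/jc.png

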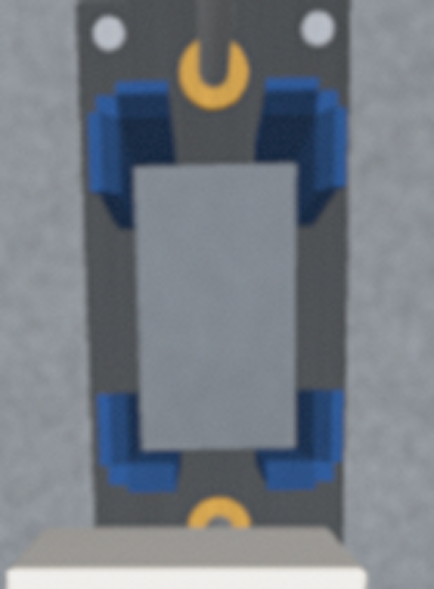

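Run:
```python
from geo import *
im,c=load('w_jig'); hsv=cv2.cvtColor(im,cv2.COLOR_BGR2HSV);h,s,v=cv2.split(hsv)
m=(s<40)&(v>205); m[:150]=0;m[370:]=0;m[:,:180]=0;m[:,380:]=0
cs=comps(m,200)
P=np.vstack(cs)
for k in cs: print(cv2.boundingRect(k))
for z in (243,244.5,246): print(z,rect(P,c,z))
tcp=np.array([526.9,-121.8])
r=rect(P,c,244.5); d=r[0]-tcp
a=np.radians(16.1); Y=np.array([np.cos(a),np.sin(a)]); Z=np.array([np.sin(a),-np.cos(a)])
print('tool y,z offset at top level',d@Y,d@Z)
print('ring2',cast([(290.2,170)],c,12))
```

```text
(230, 340, 100, 19)
(222, 183, 116, 122)
243 (array([ 527.06567383, -119.14326477]), 89.79049682617188, 50.05904769897461, -73.74190139770508)
244.5 (array([ 526.88659668, -118.43145752]), 88.84708404541016, 49.53307342529297, -73.74191284179688)
246 (array([ 526.7074585 , -117.71972656]), 87.90364074707031, 49.00712585449219, -73.74188804626465)
tool y,z offset at top level 0.9212685593527972 -3.240142332254242
ring2 [[529.39699072 -98.38057736  12.        ]]
```

```bash
python3 -c "
from plan import *
traj([507.2,-28.6,180],16.7,5)
"
```

```text
[[0.31, 0.06, -0.76], [0.31, 0.06, -0.76], [0.31, 0.06, -0.76], [0.31, 0.06, -0.76], [0.31, 0.06, -0.76]]
turn each [-0.02 -0.01  0.03] joints [-0.02  0.47  0.31  1.73 -0.16  0.98  0.63]
```

>>> step_arm --linear '[[0.2,0.06,-0.76],[0.2,0.06,-0.76],[0.3,0.06,-0.76],[0.3,0.06,-0.76],[0.31,0.06,-0.7],[0,0,0]]' --turn '[[-0.02,-0.01,0.03],[-0.02,-0.01,0.03],[-0.02,-0.01,0.03],[-0.02,-0.01,0.03],[-0.02,-0.01,0.03],[0,0,0]]' --hand '[40,40,40,40,40,40]'

```text
time_s: 5.87
ee_pos: [503.6, -19.2, 184.5]
orientation: [-2.873, 1.564, 2.142]
force: [0.0, 1.1, -3.5]
gripper_width: 49.8
```

```bash
python3 -c "
from plan import *
plan([507.2,-28.6,120],16.7)
"
```

```text
t 5.87 pos [503.6 -19.2 184.5] jawaz 17.37 tilt 0.37 grip 49.8 F [ 0.   1.1 -3.5]
 world err [  3.59  -9.42 -64.5 ]  linear total [2.577 0.029 0.419]  turn total [ 0.112 -0.059  0.017]
```

>>> step_arm --linear '[[0.6,0.02,0.38],[0.6,0,0],[0.6,0,0],[0.5,0,0],[0.2,0,0],[0,0,0]]' --turn '[[0.11,-0.06,0.02],[0,0,0],[0,0,0],[0,0,0],[0,0,0],[0,0,0]]' --hand '[40,40,40,40,40,40]'

```text
time_s: 6.37
ee_pos: [507.3, -21.3, 122.1]
orientation: [2.106, 1.565, 0.843]
force: [-0.2, 0.4, -2.5]
gripper_width: 49.9
```

```bash
python3 -c "
from plan import *
plan([507.2,-28.6,108],16.7)
"
```

```text
t 6.37 pos [507.3 -21.3 122.1] jawaz 17.64 tilt 0.32 grip 49.9 F [-0.2  0.4 -2.5]
 world err [ -0.1   -7.33 -14.11]  linear total [ 0.563 -0.095  0.28 ]  turn total [ 0.157 -0.027 -0.045]
```

>>> step_arm --linear '[[0.2,-0.09,0.28],[0.15,0,0.02],[0,0,0],[0,0,0]]' --turn '[[0.15,-0.03,-0.04],[0,0,0],[0,0,0],[0,0,0]]' --hand '[40,40,40,40]'

```text
time_s: 6.7
ee_pos: [509.0, -30.1, 114.6]
orientation: [1.14, 1.567, -0.139]
force: [-0.4, -0.2, -2.4]
gripper_width: 49.8
```

```bash
python3 -c "
from plan import *
plan([507.2,-28.6,108],16.7)
from look import *
snap('wrist','w_jig2'); snap('scene','s2')
"
```

```text
t 6.70 pos [509.  -30.1 114.6] jawaz 16.70 tilt 0.23 grip 49.8 F [-0.4 -0.2 -2.4]
 world err [-1.77  1.48 -6.61]  linear total [ 0.264 -0.052 -0.077]  turn total [-0.001  0.016 -0.035]
```

View pics/w_jig2.png

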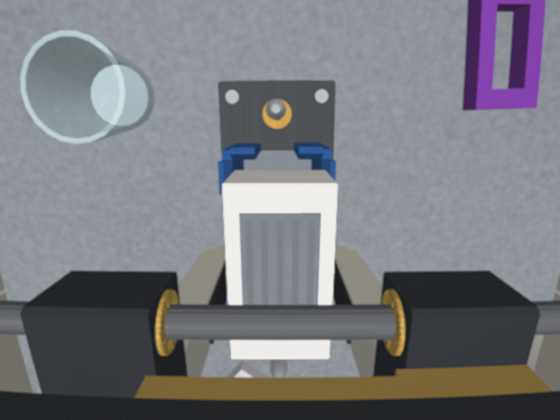

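View pics/s2.png

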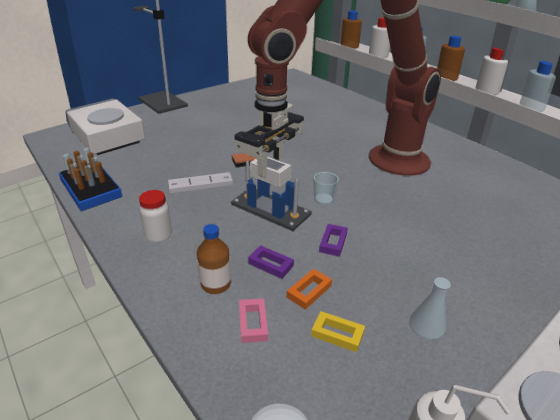

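```bash
cat > meas.py <<'E'
from geo import *
def jigw(tag,r0=60,r1=140):
    im,c=load(tag); hsv=cv2.cvtColor(im,cv2.COLOR_BGR2HSV);h,s,v=cv2.split(hsv)
    big=im
    m=(h>10)&(h<30)&(s>120); m[170:]=False; m[:,:230]=0; m[:,330:]=0
    for k in comps(m,20):
        x,y,w,hh=cv2.boundingRect(k)
        print('ring',(x,y,w,hh),cast([(x+w/2-.5,y+hh/2-.5),cv2.minEnclosingCircle(k)[0]],c,12)[:,:2].round(1).tolist())
    m=(s<40)&(v>150); m[130:]=0; m[:,:215]=0; m[:,345:]=0
    for k in comps(m,12):
        x,y,w,hh=cv2.boundingRect(k); print('bright',(x,y,w,hh),'z12',cast([(x+w/2-.5,y+hh/2-.5)],c,12)[0,:2].round(1),'z122',cast([(x+w/2-.5,y+hh/2-.5)],c,122)[0,:2].round(1))
    mids=[]
    for y in range(r0,r1):
        d=np.where(v[y,190:370]<95)[0]+190
        if len(d)<60: continue
        q=cast([(d[0]-.5,y),(d[-1]+.5,y)],c,12)[:,:2]; mids.append(np.r_[q.mean(0),np.linalg.norm(q[0]-q[1])])
    if mids:
        mids=np.array(mids); u=np.linalg.svd(mids[:,:2]-mids[:,:2].mean(0))[2][0]
        print('axis pt',mids[:,:2].mean(0).round(1),'width',np.median(mids[:,2]).round(1),'az',np.degrees(np.arctan2(u[1],u[0])).round(2))
E
python3 - <<'E'
from meas import *
jigw('w_jig2',88,140)
im,c=load('w_jig2'); hsv=cv2.cvtColor(im,cv2.COLOR_BGR2HSV);h,s,v=cv2.split(hsv)
m=(s<40)&(v>205); m[:150]=0;m[370:]=0;m[:,:180]=0;m[:,380:]=0
P=np.vstack(comps(m,200)); print('body',rect(P,c,114.6+24.7))
m=(h>100)&(h<125)&(s>100);m[200:]=False
for k in comps(m,50): print('blue',cv2.boundingRect(k))
im=im[70:210,200:360]; cv2.imwrite('pics/jc2.png',cv2.resize(im,None,fx=4,fy=4,interpolation=cv2.INTER_CUBIC))
E
```

```text
ring (263, 101, 28, 28) [[485.0, 44.7], [484.8, 45.4]]
bright (271, 102, 10, 12) z12 [482.8  49.5] z122 [484.8  45.8]
bright (225, 90, 14, 14) z12 [448.   47.7] z122 [464.2  44.7]
bright (315, 89, 13, 14) z12 [513.8  68.2] z122 [503.1  56.8]
bright (215, 0, 130, 130) z12 [476.7  80.5] z122 [481.2  64.1]
axis pt [485.   45.5] width 88.1 az -72.61
body (array([508.57553101, -27.39444733]), 90.06170654296875, 49.965293884277344, -73.22292709350586)
blue (294, 143, 42, 36)
blue (218, 143, 43, 51)
```

View pics/jc2.png

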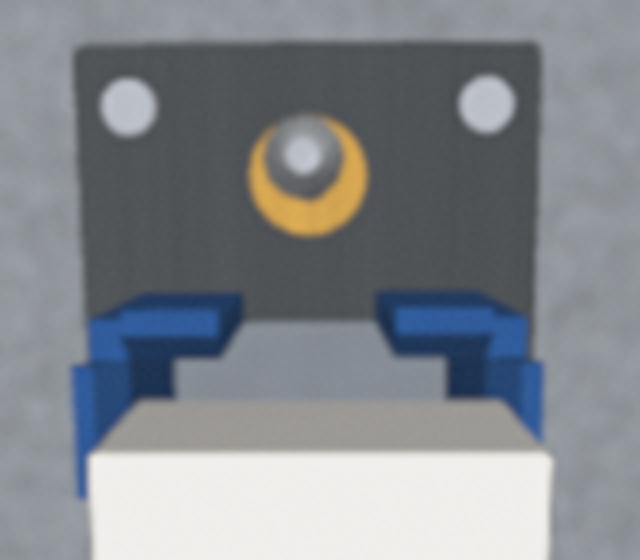

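```bash
python3 -c "
from plan import *
plan([507.4,-29,104],17.1)
"
```

```text
t 6.80 pos [509.  -29.8 114.7] jawaz 16.72 tilt 0.23 grip 50.0 F [-0.1 -0.3 -3. ]
 world err [ -1.55   0.77 -10.66]  linear total [ 0.426 -0.052 -0.048]  turn total [-0.064  0.014 -0.036]
```

>>> step_arm --linear '[[0.2,-0.05,-0.05],[0.2,0,0],[0,0,0]]' --turn '[[-0.06,0.01,-0.03],[0,0,0],[0,0,0]]' --hand '[40,40,40]'

```text
time_s: 7.05
ee_pos: [508.0, -28.6, 104.7]
orientation: [1.303, 1.568, 0.031]
force: [-0.8, -0.8, -2.3]
gripper_width: 49.8
```

```bash
python3 -c "
from plan import *
plan([507.4,-29,95],17.1)
"
```

```text
t 7.05 pos [508.  -28.6 104.7] jawaz 17.14 tilt 0.16 grip 49.8 F [-0.8 -0.8 -2.3]
 world err [-0.6  -0.39 -9.74]  linear total [ 0.39  -0.029  0.008]  turn total [ 0.007  0.007 -0.026]
```

>>> step_arm --linear '[[0.25,-0.03,0],[0.25,0,0],[0.25,0,0],[0,0,0]]' --turn '[[0,0,-0.02],[0,0,0],[0,0,0],[0,0,0]]' --hand '[40,40,40,40]'

```text
time_s: 7.38
ee_pos: [507.1, -28.5, 83.8]
orientation: [-0.096, 1.57, -1.367]
force: [-0.2, -0.3, -1.9]
gripper_width: 49.9
```

```bash
python3 -c "
from plan import *
plan([507.4,-29,30],17.1)
"
```

```text
t 7.38 pos [507.1 -28.5  83.8] jawaz 17.17 tilt 0.02 grip 49.9 F [-0.2 -0.3 -1.9]
 world err [  0.33  -0.45 -53.75]  linear total [2.15  0.007 0.02 ]  turn total [0.012 0.004 0.   ]
```

>>> step_arm --linear '[[0.3,0,0.01],[0.3,0,0.01],[0.3,0,0.01],[0.3,0,0.01],[0.3,0,0],[0,0,0]]' --turn '[[0,0,0],[0,0,0],[0,0,0],[0,0,0],[0,0,0],[0,0,0]]' --hand '[40,40,40,40,40,40]'

```text
time_s: 7.88
ee_pos: [507.4, -29.7, 41.5]
orientation: [-1.276, 1.57, -2.547]
force: [-0.2, -0.3, -2.1]
gripper_width: 49.4
```

```bash
python3 -c "
from plan import *
plan([507.4,-29,27],17.1)
"
```

```text
t 7.88 pos [507.4 -29.7  41.5] jawaz 17.17 tilt 0.06 grip 49.4 F [-0.2 -0.3 -2.1]
 world err [  0.02   0.71 -14.47]  linear total [ 0.579  0.01  -0.027]  turn total [0.011 0.003 0.009]
```

>>> step_arm --linear '[[0.2,0,-0.02],[0.2,0,0],[0.1,0,0],[0.06,0,0]]' --turn '[[0,0,0],[0,0,0],[0,0,0],[0,0,0]]' --hand '[40,40,40,40]'

```text
time_s: 8.22
ee_pos: [507.5, -29.2, 26.7]
orientation: [-1.647, 1.57, -2.918]
force: [-4.8, 0.5, 21.0]
gripper_width: 50.0
```

```bash
python3 -c "
from plan import *
plan([507.4,-29,27],17.1)
"
```

```text
t 8.22 pos [507.5 -29.2  26.7] jawaz 17.16 tilt 0.04 grip 50.0 F [-4.8  0.5 21. ]
 world err [-0.12  0.24  0.25]  linear total [-0.01  -0.002 -0.01 ]  turn total [ 0.011 -0.     0.006]
```

>>> step_arm --linear '[[0,0,0],[0,0,0],[0,0,0],[-0.2,0,0],[-0.5,0,0],[-0.8,0,0],[-1,0,0],[-1,0,0],[-1,0,0]]' --turn '[[0,0,0],[0,0,0],[0,0,0],[0,0,0],[0,0,0],[0,0,0],[0,0,0],[0,0,0],[0,0,0]]' --hand '[75,75,75,75,75,75,75,75,75]'

```text
time_s: 8.97
ee_pos: [506.2, -29.3, 142.3]
orientation: [-1.837, 1.565, -3.109]
force: [0.9, -0.2, 0.7]
gripper_width: 75.0
```

```bash
python3 -c "
from plan import *
plan([624,257,145],100.5); traj([624,257,145],100.5,14)
"
```

```text
t 8.97 pos [506.2 -29.3 142.3] jawaz 17.12 tilt 0.32 grip 75.0 F [ 0.9 -0.2  0.7]
 world err [117.82 286.33   2.72]  linear total [-0.137  7.875 -9.558]  turn total [-13.896  -0.049   0.032]
[[-0.01, 0.56, -0.68], [-0.01, 0.63, -0.62], [-0.01, 0.69, -0.55], [-0.01, 0.74, -0.48], [-0.01, 0.79, -0.4], [-0.01, 0.83, -0.31], [-0.01, 0.86, -0.23], [-0.01, 0.87, -0.14], [-0.01, 0.88, -0.04], [-0.01, 0.88, 0.05], [-0.01, 0.87, 0.14], [-0.01, 0.85, 0.23], [-0.01, 0.83, 0.32], [-0.01, 0.79, 0.4]]
turn each [-0.99 -0.    0.  ] joints [-0.17  0.51  0.27  1.93 -0.19  0.74  0.51]
```

>>> step_arm --linear '[[-0.05,0.56,-0.68],[-0.03,0.63,-0.62],[-0.01,0.69,-0.55],[-0.01,0.74,-0.48],[-0.01,0.79,-0.4],[-0.01,0.83,-0.31],[-0.01,0.86,-0.23],[-0.01,0.87,-0.14],[-0.01,0.88,-0.04],[-0.01,0.88,0.05],[-0.01,0.87,0.14],[-0.01,0.85,0.23]]' --turn '[[-0.99,0,0],[-0.99,0,0],[-0.99,0,0],[-0.99,0,0],[-0.99,0,0],[-0.99,0,0],[-0.99,0,0],[-0.99,0,0],[-0.99,0,0],[-0.99,0,0],[-0.99,0,0],[-0.99,0,0]]' --hand '[75,75,75,75,75,75,75,75,75,75,75,75]'

```text
time_s: 9.97
ee_pos: [611.5, 218.6, 163.1]
orientation: [-0.323, 1.55, -0.308]
force: [-0.5, -0.1, 0.2]
gripper_width: 74.8
```

```bash
python3 -c "
from plan import *
plan([624,257,135],100.5); traj([624,257,135],100.5,3)
"
```

```text
t 9.97 pos [611.5 218.6 163.1] jawaz 90.89 tilt 1.17 grip 74.8 F [-0.5 -0.1  0.2]
 world err [ 12.49  38.36 -28.11]  linear total [1.124 1.534 0.502]  turn total [-1.601  0.179  0.077]
[[0.37, 0.51, 0.17], [0.38, 0.5, 0.2], [0.38, 0.49, 0.23]]
turn each [-0.53  0.06  0.03] joints [-0.34  0.66 -0.08  1.51  0.07  0.96  1.14]
```

>>> step_arm --linear '[[0.37,0.45,0.15],[0.38,0.45,0.2],[0.38,0.35,0.2],[0,0,0],[0,0,0]]' --turn '[[-0.53,0.06,0.03],[-0.53,0.06,0.03],[-0.45,0.06,0.03],[0,0,0],[0,0,0]]' --hand '[75,75,75,75,75]'

```text
time_s: 10.38
ee_pos: [624.5, 259.8, 136.8]
orientation: [0.894, 1.563, 1.085]
force: [-0.7, 0.5, 0.5]
gripper_width: 74.8
```

```bash
python3 -c "
from plan import *
plan([624,257,135],100.5)
from look import *
snap('wrist','w_sp'); snap('top','t_sp')
"
python3 - <<'E'
from geo import *
im,c=load('w_sp'); hsv=cv2.cvtColor(im,cv2.COLOR_BGR2HSV);h,s,v=cv2.split(hsv)
m=(h>=3)&(h<=16)&(s>150)&(v>170); m[330:]=0
for k in comps(m,1000): print(cv2.boundingRect(k),rect(k,c,20), hsv[k[0,0,1]+3,k[0,0,0]])
t=cv2.imread('pics/t_sp.png')[200:290,280:390]
cv2.imwrite('pics/cat.png',np.hstack([im,np.pad(cv2.resize(t,None,fx=2.1,fy=2.1),((0,231),(0,0),(0,0)))]))
E
```

```text
t 10.38 pos [624.5 259.8 136.8] jawaz 100.96 tilt 0.46 grip 74.8 F [-0.7  0.5  0.5]
 world err [-0.51 -2.75 -1.76]  linear total [ 0.07  -0.105 -0.041]  turn total [ 0.077  0.048 -0.06 ]
(248, 152, 59, 101) (array([623.60174561, 258.62310791]), 90.33467102050781, 49.563270568847656, 10.360559463500977) [ 11 179 231]
```

View pics/cat.png

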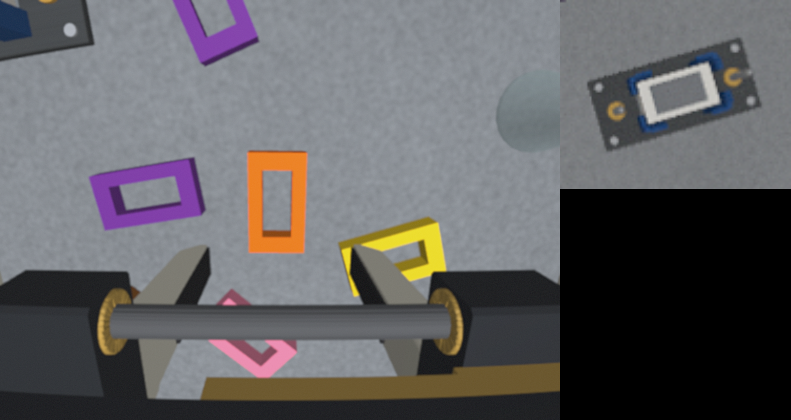

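```bash
python3 -c "
from plan import *
plan([623.6,258.6,4],100.4)
"
```

```text
t 10.48 pos [624.4 259.2 137. ] jawaz 100.93 tilt 0.45 grip 74.8 F [-0.4 -0.9 -0.6]
 world err [  -0.75   -0.56 -132.97]  linear total [ 5.319 -0.048 -0.061]  turn total [ 0.087  0.048 -0.057]
```

>>> step_arm --linear '[[0.6,-0.06,-0.03],[0.8,0,0],[0.8,0,0],[0.7,0,0],[0.5,0,0],[0.2,0,0],[0,0,0]]' --turn '[[0.07,0.05,-0.06],[0,0,0],[0,0,0],[0,0,0],[0,0,0],[0,0,0],[0,0,0]]' --hand '[65,65,65,65,65,65,65]'

```text
time_s: 11.07
ee_pos: [625.6, 250.1, 44.7]
orientation: [-0.999, 1.562, -0.829]
force: [0.3, 0.2, 0.7]
gripper_width: 65.0
```

```bash
python3 -c "
from plan import *
plan([623.6,258.6,4],100.4)
"
```

```text
t 11.07 pos [625.6 250.1  44.7] jawaz 99.75 tilt 0.49 grip 65.0 F [0.3 0.2 0.7]
 world err [ -2.03   8.47 -40.71]  linear total [ 1.626  0.359 -0.03 ]  turn total [-0.109  0.044  0.069]
```

>>> step_arm --linear '[[0.2,0.36,-0.03],[0.4,0.05,0],[0.4,0.03,0],[0.3,0,0],[0.1,0,0],[0,0,0]]' --turn '[[-0.1,0.04,0.07],[0,0,0],[0,0,0],[0,0,0],[0,0,0],[0,0,0]]' --hand '[65,65,65,65,65,65]'

```text
time_s: 11.57
ee_pos: [624.2, 262.0, 8.4]
orientation: [0.318, 1.567, 0.498]
force: [-1.1, -0.6, 0.7]
gripper_width: 65.0
```

```bash
python3 -c "
from plan import *
plan([623.6,258.6,3.5],100.4)
"
```

```text
t 11.57 pos [624.2 262.    8.4] jawaz 100.32 tilt 0.24 grip 65.0 F [-1.1 -0.6  0.7]
 world err [-0.56 -3.39 -4.89]  linear total [ 0.195 -0.129 -0.047]  turn total [-0.013  0.038 -0.012]
```

>>> step_arm --linear '[[0.12,-0.13,-0.05],[0.05,0,0],[0,0,0],[0,0,0],[0,0,0],[0,0,0]]' --turn '[[0,0.04,0],[0,0,0],[0,0,0],[0,0,0],[0,0,0],[0,0,0]]' --hand '[65,62,40,40,40,40]' --grip_force 20

```text
time_s: 12.07
ee_pos: [624.4, 257.7, 4.4]
orientation: [0.817, 1.569, 0.996]
force: [0.0, -0.2, -0.6]
gripper_width: 49.7
```

```bash
python3 -c "
from plan import *
plan([623.6,258.6,3.5],100.4)
"
```

```text
t 12.07 pos [624.4 257.7   4.4] jawaz 100.27 tilt 0.08 grip 49.7 F [ 0.  -0.2 -0.6]
 world err [-0.79  0.87 -0.94]  linear total [ 0.038  0.04  -0.025]  turn total [-0.021  0.009 -0.01 ]
```

>>> step_arm --linear '[[-0.5,0,0],[-0.9,0,0],[-1,0,0],[-1,0,0],[-1,0,0],[-1,0,0],[-0.6,0,0]]' --turn '[[0,0,0],[0,0,0],[0,0,0],[0,0,0],[0,0,0],[0,0,0],[0,0,0]]' --hand '[40,40,40,40,40,40,40]'

```text
time_s: 12.65
ee_pos: [621.1, 256.5, 160.9]
orientation: [-3.031, 1.562, -2.851]
force: [0.9, 0.3, -0.3]
gripper_width: 49.9
```

```bash
python3 -c "
from plan import *
plan([507,-26,155],17.2); traj([507,-26,155],17.2,15)
"
```

```text
t 12.65 pos [621.1 256.5 160.9] jawaz 100.31 tilt 0.48 grip 49.9 F [ 0.9  0.3 -0.3]
 world err [-114.13 -282.5    -5.93]  linear total [  0.301 -10.3    -6.513]  turn total [13.852 -0.059  0.066]
[[0.02, -0.69, -0.43], [0.02, -0.73, -0.37], [0.02, -0.76, -0.29], [0.02, -0.78, -0.22], [0.02, -0.8, -0.14], [0.02, -0.81, -0.07], [0.02, -0.81, 0.01], [0.02, -0.81, 0.09], [0.02, -0.79, 0.17], [0.02, -0.77, 0.25], [0.02, -0.75, 0.32], [0.02, -0.71, 0.39], [0.02, -0.67, 0.46], [0.02, -0.62, 0.52], [0.02, -0.57, 0.58]]
turn each [ 0.92 -0.    0.  ] joints [-0.35  0.71 -0.13  1.41  0.1   1.03  1.25]
```

>>> step_arm --linear '[[0,-0.69,-0.43],[0,-0.73,-0.37],[0,-0.76,-0.29],[0,-0.78,-0.22],[0,-0.8,-0.14],[0,-0.81,-0.07],[0,-0.81,0.01],[0,-0.81,0.09],[0,-0.79,0.17],[0,-0.77,0.25],[0,-0.75,0.32]]' --turn '[[0.92,0,0],[0.92,0,0],[0.92,0,0],[0.92,0,0],[0.92,0,0],[0.92,0,0],[0.92,0,0],[0.92,0,0],[0.92,0,0],[0.92,0,0],[0.92,0,0]]' --hand '[40,40,40,40,40,40,40,40,40,40,40]'

```text
time_s: 13.57
ee_pos: [535.2, 53.3, 178.9]
orientation: [1.662, 1.544, 0.744]
force: [0.8, 0.0, -0.8]
gripper_width: 49.6
```

```bash
python3 -c "
from plan import *
plan([507,-27,145],17.2); traj([507,-27,145],17.2,4)
"
```

```text
t 13.57 pos [535.2  53.3 178.9] jawaz 37.40 tilt 1.54 grip 49.6 F [ 0.8  0.  -0.8]
 world err [-28.17 -80.32 -33.86]  linear total [ 1.273 -2.882  1.871]  turn total [ 3.367 -0.068 -0.248]
[[0.32, -0.72, 0.47], [0.32, -0.67, 0.53], [0.33, -0.62, 0.59], [0.33, -0.57, 0.64]]
turn each [ 0.84 -0.02 -0.06] joints [-0.24  0.48  0.16  1.82 -0.12  0.82  0.64]
```

>>> step_arm --linear '[[0.1,-0.72,0.47],[0.2,-0.67,0.53],[0.3,-0.6,0.59],[0.33,-0.4,0.5],[0,0,0],[0,0,0]]' --turn '[[0.84,-0.02,-0.06],[0.84,-0.02,-0.06],[0.84,-0.02,-0.06],[0.6,-0.02,-0.06],[0,0,0],[0,0,0]]' --hand '[40,40,40,40,40,40]'

```text
time_s: 14.07
ee_pos: [507.7, -28.5, 160.2]
orientation: [1.342, 1.562, 0.074]
force: [-0.3, -0.3, -1.0]
gripper_width: 49.9
```

```bash
python3 -c "
from plan import *
plan([507,-27,115],17.2)
"
```

```text
t 14.07 pos [507.7 -28.5 160.2] jawaz 17.33 tilt 0.53 grip 49.9 F [-0.3 -0.3 -1. ]
 world err [ -0.71   1.5  -45.24]  linear total [ 1.809 -0.026 -0.07 ]  turn total [ 0.021  0.02  -0.085]
```

>>> step_arm --linear '[[0.4,-0.03,-0.03],[0.5,0,0.02],[0.5,0,0.05],[0.3,0,0.05],[0,0,0],[0,0,0]]' --turn '[[0.02,0.02,-0.08],[0,0,0],[0,0,0],[0,0,0],[0,0,0],[0,0,0]]' --hand '[40,40,40,40,40,40]'

```text
time_s: 14.57
ee_pos: [511.9, -22.3, 115.7]
orientation: [2.247, 1.563, 0.993]
force: [0.9, -0.1, -0.7]
gripper_width: 50.0
```

```bash
python3 -c "
from plan import *
plan([507,-27,115],17.2)
from look import *
snap('wrist','w_sj')
"
python3 - <<'E'
from meas import *
jigw('w_sj',88,140)
E
```

```text
t 14.57 pos [511.9 -22.3 115.7] jawaz 18.17 tilt 0.45 grip 50.0 F [ 0.9 -0.1 -0.7]
 world err [-4.87 -4.69 -0.75]  linear total [ 0.028 -0.244  0.118]  turn total [ 0.162 -0.047 -0.058]
ring (260, 109, 27, 29) [[485.4, 45.5], [484.7, 45.4]]
bright (264, 116, 11, 12) z12 [482.1  45.7] z122 [484.8  46. ]
bright (311, 100, 13, 14) z12 [514.1  68.2] z122 [503.8  59.4]
bright (222, 99, 13, 13) z12 [447.9  47.7] z122 [464.4  47.2]
bright (215, 0, 130, 130) z12 [476.7  88.4] z122 [481.6  71.4]
axis pt [483.2  50.9] width 87.9 az -71.86
```

View pics/w_sj.png

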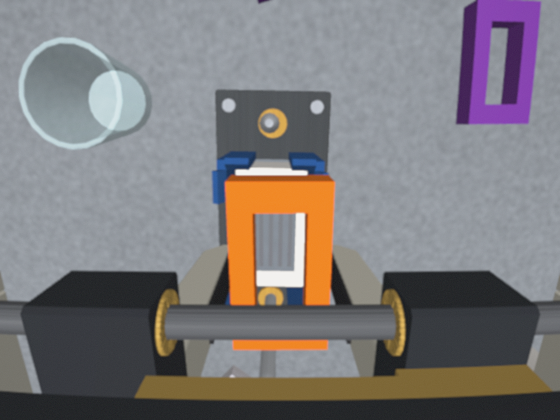

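Run:
```python
from meas import *
im,c=load('w_sj'); hsv=cv2.cvtColor(im,cv2.COLOR_BGR2HSV);h,s,v=cv2.split(hsv)
m=(h>=3)&(h<=16)&(s>150)&(v>170);m[:150]=0;m[355:]=0;m[:,:215]=0;m[:,345:]=0
P=np.vstack(comps(m,60))
for z in (130,131.3,132.6):
    r=rect(P,c,z); print(z,r)
    d=r[0]-np.array([511.9,-22.3]); a=np.radians(18.17); print('y,z off',d@[np.cos(a),np.sin(a)],d@[np.sin(a),-np.cos(a)])
```

```text
130 (array([511.96496582, -20.95185852]), 91.69278717041016, 51.186073303222656, -71.67765808105469)
y,z off 0.4821273597460244 -1.260658246917297
131.3 (array([511.76745605, -20.38035965]), 90.91443634033203, 50.75157928466797, -71.67763710021973)
y,z off 0.4726810906935101 -1.8652505350756958
132.6 (array([511.56994629, -19.80886841]), 90.13604736328125, 50.31707000732422, -71.67766952514648)
y,z off 0.463232442509896 -2.4698355742758165
```

```bash
python3 -c "
from plan import *
plan([507.2,-28,95],17.1)
"
```

```text
t 14.62 pos [511.8 -22.2 115.8] jawaz 18.17 tilt 0.45 grip 50.0 F [ 0.8  0.1 -0.4]
 world err [ -4.64  -5.77 -20.82]  linear total [ 0.83  -0.253  0.166]  turn total [ 0.179 -0.048 -0.058]
```

>>> step_arm --linear '[[0.1,-0.22,0.17],[0.2,0,0],[0.2,0,0],[0,0,0]]' --turn '[[0.17,-0.05,-0.06],[0,0,0],[0,0,0],[0,0,0]]' --hand '[40,40,40,40]'

```text
time_s: 14.95
ee_pos: [508.9, -27.8, 103.7]
orientation: [1.046, 1.568, -0.225]
force: [0.3, 1.3, -1.2]
gripper_width: 49.7
```

```bash
python3 -c "
from plan import *
plan([507.2,-28,95],17.1)
"
```

```text
t 14.95 pos [508.9 -27.8 103.7] jawaz 17.14 tilt 0.18 grip 49.7 F [ 0.3  1.3 -1.2]
 world err [-1.72 -0.15 -8.71]  linear total [ 0.348 -0.069 -0.015]  turn total [ 0.007  0.015 -0.026]
```

>>> step_arm --linear '[[0.2,-0.06,-0.01],[0.2,0,0],[0.2,0,0],[0,0,0]]' --turn '[[0,0.01,-0.02],[0,0,0],[0,0,0],[0,0,0]]' --hand '[40,40,40,40]'

```text
time_s: 15.28
ee_pos: [507.4, -28.2, 87.3]
orientation: [1.048, 1.57, -0.224]
force: [0.4, 0.1, 0.4]
gripper_width: 49.9
```

```bash
python3 -c "
from plan import *
plan([507.2,-28,56.4],17.1)
"
```

```text
t 15.28 pos [507.4 -28.2  87.3] jawaz 17.13 tilt 0.06 grip 49.9 F [0.4 0.1 0.4]
 world err [ -0.21   0.2  -30.95]  linear total [ 1.238 -0.007 -0.011]  turn total [ 0.005  0.005 -0.009]
```

>>> step_arm --linear '[[0.25,0,0],[0.25,0,0],[0.2,0,0],[0.15,0,0],[0.1,0,0]]' --turn '[[0,0,0],[0,0,0],[0,0,0],[0,0,0],[0,0,0]]' --hand '[40,40,40,40,40]'

```text
time_s: 15.7
ee_pos: [507.8, -28.3, 61.2]
orientation: [1.11, 1.569, -0.162]
force: [-0.2, 0.5, -0.2]
gripper_width: 49.6
```

```bash
python3 -c "
from plan import *
plan([507.2,-28,56.4],17.1)
"
```

```text
t 15.70 pos [507.8 -28.3  61.2] jawaz 17.13 tilt 0.09 grip 49.6 F [-0.2  0.5 -0.2]
 world err [-0.6   0.25 -4.75]  linear total [ 0.19  -0.02  -0.017]  turn total [ 0.005  0.007 -0.013]
```

>>> step_arm --linear '[[0.12,-0.01,0],[0.08,0,0],[0.06,0,0]]' --turn '[[0,0,0],[0,0,0],[0,0,0]]' --hand '[40,40,40]'

```text
time_s: 15.95
ee_pos: [507.4, -28.4, 56.0]
orientation: [2.292, 1.57, 1.02]
force: [-5.9, -0.2, 24.4]
gripper_width: 49.6
```

```bash
python3 -c "
from plan import *
plan([507.2,-28,56.4],17.1)
"
```

```text
t 15.95 pos [507.4 -28.4  56. ] jawaz 17.12 tilt 0.06 grip 49.6 F [-5.9 -0.2 24.4]
 world err [-0.18  0.35  0.43]  linear total [-0.017 -0.003 -0.016]  turn total [ 0.004 -0.007 -0.008]
```

>>> step_arm --linear '[[0,0,0],[0,0,0],[0,0,0],[-0.2,0,0],[-0.5,0,0],[-0.8,0,0],[-1,0,0],[-1,0,0],[-0.5,0,0]]' --turn '[[0,0,0],[0,0,0],[0,0,0],[0,0,0],[0,0,0],[0,0,0],[0,0,0],[0,0,0],[0,0,0]]' --hand '[72,72,72,72,72,72,72,72,72]'

```text
time_s: 16.7
ee_pos: [505.3, -28.5, 158.1]
orientation: [-1.981, 1.564, 3.029]
force: [-0.2, -0.1, -0.1]
gripper_width: 72.1
```

```bash
python3 -c "
from plan import *
plan([407,-275.5,140],69.7); traj([407,-275.5,140],69.7,13)
"
```

```text
t 16.70 pos [505.3 -28.5 158.1] jawaz 17.09 tilt 0.38 grip 72.1 F [-0.2 -0.1 -0.1]
 world err [ -98.32 -246.97  -18.15]  linear total [ 0.744 -6.658  8.288]  turn total [-8.768 -0.05   0.042]
[[0.06, -0.51, 0.64], [0.06, -0.56, 0.6], [0.06, -0.6, 0.56], [0.06, -0.63, 0.52], [0.06, -0.67, 0.47], [0.06, -0.7, 0.42], [0.06, -0.73, 0.37], [0.06, -0.75, 0.32], [0.06, -0.77, 0.26], [0.06, -0.79, 0.21], [0.06, -0.8, 0.15], [0.06, -0.81, 0.1], [0.06, -0.82, 0.04]]
turn each [-0.67 -0.    0.  ] joints [-0.17  0.48  0.27  1.91 -0.18  0.78  0.49]
```

>>> step_arm --linear '[[0,-0.51,0.64],[0,-0.56,0.6],[0.03,-0.6,0.56],[0.06,-0.63,0.52],[0.06,-0.67,0.47],[0.06,-0.7,0.42],[0.06,-0.73,0.37],[0.06,-0.75,0.32],[0.06,-0.77,0.26],[0.06,-0.79,0.21],[0.06,-0.7,0.15],[0.06,-0.4,0.1]]' --turn '[[-0.67,0,0],[-0.67,0,0],[-0.67,0,0],[-0.67,0,0],[-0.67,0,0],[-0.67,0,0],[-0.67,0,0],[-0.67,0,0],[-0.67,0,0],[-0.67,0,0],[-0.67,0,0],[-0.67,0,0]]' --hand '[72,72,72,72,72,72,72,72,72,72,72,72]'

```text
time_s: 17.7
ee_pos: [426.8, -252.3, 149.9]
orientation: [0.332, 1.563, -0.047]
force: [0.5, 0.4, -0.3]
gripper_width: 71.6
```

```bash
python3 -c "
from plan import *
plan([407,-275.5,135],69.7); traj([407,-275.5,135],69.7,2)
"
```

```text
t 17.70 pos [ 426.8 -252.3  149.9] jawaz 68.29 tilt 0.42 grip 71.6 F [ 0.5  0.4 -0.3]
 world err [-19.76 -23.17 -14.9 ]  linear total [ 0.59  -1.155 -0.396]  turn total [-0.235  0.067 -0.022]
[[0.3, -0.58, -0.2], [0.3, -0.57, -0.2]]
turn each [-0.12  0.03 -0.01] joints [ 0.48  0.46  0.01  1.95 -0.01  0.72  1.7 ]
```

>>> step_arm --linear '[[0.3,-0.5,-0.2],[0.25,-0.45,-0.15],[0,0,0],[0,0,0]]' --turn '[[-0.12,0.03,0],[-0.12,0.03,0],[0,0,0],[0,0,0]]' --hand '[72,72,72,72]'

```text
time_s: 18.03
ee_pos: [407.9, -276.4, 136.2]
orientation: [0.132, 1.569, -0.225]
force: [-0.1, -0.2, 0.6]
gripper_width: 71.7
```

```bash
python3 -c "
from plan import *
plan([407,-275.5,135],69.7)
from look import *
snap('wrist','w_el'); snap('top','t_el')
"
python3 - <<'E'
from geo import *
im,c=load('w_el'); hsv=cv2.cvtColor(im,cv2.COLOR_BGR2HSV);h,s,v=cv2.split(hsv)
print(hsv[200,280])
m=((h<=16)|(h>175))&(s>90)&(v>90); m[330:]=0
for k in comps(m,1000): print(cv2.boundingRect(k),rect(k,c,20))
t=cv2.imread('pics/t_el.png')[200:290,280:390]
cv2.imwrite('pics/cat2.png',np.hstack([im,np.pad(cv2.resize(t,None,fx=2.1,fy=2.1),((0,231),(0,0),(0,0)))]))
E
```

```text
t 18.03 pos [ 407.9 -276.4  136.2] jawaz 69.49 tilt 0.11 grip 71.7 F [-0.1 -0.2  0.6]
 world err [-0.89  0.91 -1.19]  linear total [ 0.048  0.022 -0.046]  turn total [-0.035  0.018 -0.002]
[ 10 148 190]
(248, 151, 59, 102) (array([ 405.54803467, -275.71722412]), 90.85731506347656, 49.5175895690918, -19.743507385253906)
```

View pics/cat2.png

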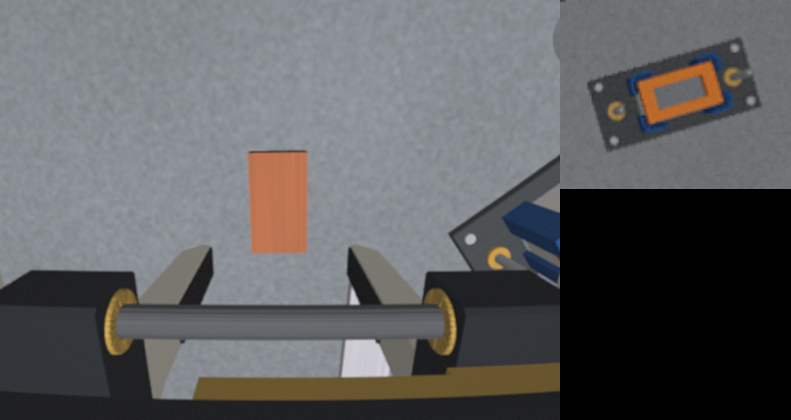

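```bash
python3 -c "
from plan import *
plan([406.3,-275.9,4],70.2)
"
```

```text
t 18.13 pos [ 408.3 -276.   136.4] jawaz 69.58 tilt 0.13 grip 72.3 F [ 0.8 -0.6  0.7]
 world err [-2.0400e+00  8.0000e-02 -1.3238e+02]  linear total [ 5.295 -0.026 -0.09 ]  turn total [-0.103  0.022 -0.001]
```

>>> step_arm --linear '[[0.5,0,-0.05],[0.7,0,0],[0.7,0,0],[0.7,0,0],[0.5,0,0],[0.2,0,0],[0,0,0]]' --turn '[[-0.1,0.01,0],[0,0,0],[0,0,0],[0,0,0],[0,0,0],[0,0,0],[0,0,0]]' --hand '[70,70,70,70,70,70,70]'

```text
time_s: 18.72
ee_pos: [416.8, -270.2, 55.0]
orientation: [0.123, 1.557, -0.211]
force: [0.4, -0.2, 0.7]
gripper_width: 70.2
```

```bash
python3 -c "
from plan import *
plan([406.3,-275.9,4],70.2)
"
```

```text
t 18.72 pos [ 416.8 -270.2   55. ] jawaz 70.88 tilt 0.79 grip 70.2 F [ 0.4 -0.2  0.7]
 world err [-10.52  -5.74 -50.97]  linear total [ 2.033 -0.358 -0.35 ]  turn total [ 0.113  0.13  -0.017]
```

>>> step_arm --linear '[[0.2,-0.36,-0.35],[0.4,-0.04,-0.05],[0.4,-0.04,-0.05],[0.4,-0.04,-0.03],[0.3,0,0],[0.1,0,0],[0,0,0]]' --turn '[[0.11,0.13,-0.02],[0,0,0],[0,0,0],[0,0,0],[0,0,0],[0,0,0],[0,0,0]]' --hand '[70,70,70,70,70,70,70]'

```text
time_s: 19.3
ee_pos: [402.6, -280.5, 12.1]
orientation: [-0.589, 1.564, -0.935]
force: [-0.7, 0.5, 1.0]
gripper_width: 69.8
```

```bash
python3 -c "
from plan import *
plan([406.3,-275.9,4],70.2)
"
```

```text
t 19.30 pos [ 402.6 -280.5   12.1] jawaz 70.15 tilt 0.40 grip 69.8 F [-0.7  0.5  1. ]
 world err [ 3.75  4.61 -8.14]  linear total [0.325 0.225 0.076]  turn total [-0.009  0.056  0.037]
```

>>> step_arm --linear '[[0.15,0.22,0.07],[0.15,0,0],[0,0,0]]' --turn '[[0,0.05,0.03],[0,0,0],[0,0,0]]' --hand '[70,70,70]'

```text
time_s: 19.55
ee_pos: [407.2, -276.3, 5.3]
orientation: [-0.425, 1.568, -0.772]
force: [-0.8, 1.2, 1.2]
gripper_width: 70.5
```

```bash
python3 -c "
from plan import *
plan([406.3,-275.9,4],70.2)
"
```

```text
t 19.55 pos [ 407.2 -276.3    5.3] jawaz 70.11 tilt 0.16 grip 70.5 F [-0.8  1.2  1.2]
 world err [-0.86  0.37 -1.27]  linear total [ 0.051  0.002 -0.038]  turn total [-0.015  0.024  0.011]
```

>>> step_arm --linear '[[0.05,0,-0.04],[0.02,0,0],[0,0,0],[0,0,0],[0,0,0],[0,0,0]]' --turn '[[0,0.02,0],[0,0,0],[0,0,0],[0,0,0],[0,0,0],[0,0,0]]' --hand '[55,40,40,40,40,40]' --grip_force 30

```text
time_s: 20.05
ee_pos: [406.9, -275.9, 3.8]
orientation: [-0.76, 1.569, -1.106]
force: [0.4, -0.2, -1.9]
gripper_width: 49.8
```

```bash
python3 -c "
from plan import *
plan([406.3,-275.9,4],70.2)
"
```

```text
t 20.05 pos [ 406.9 -275.9    3.8] jawaz 70.16 tilt 0.12 grip 49.8 F [ 0.4 -0.2 -1.9]
 world err [-0.56  0.04  0.23]  linear total [-0.009 -0.006 -0.022]  turn total [-0.007  0.015  0.014]
```

>>> step_arm --linear '[[-0.5,0,0],[-0.9,0,0],[-1,0,0],[-1,0,0],[-1,0,0],[-1,0,0],[-0.7,0,0]]' --turn '[[0,0,0],[0,0,0],[0,0,0],[0,0,0],[0,0,0],[0,0,0],[0,0,0]]' --hand '[40,40,40,40,40,40,40]'

```text
time_s: 20.63
ee_pos: [401.0, -271.8, 156.0]
orientation: [2.963, 1.551, 2.617]
force: [0.5, 0.4, -2.1]
gripper_width: 49.6
```

```bash
python3 -c "
from plan import *
plan([507,-28,160],17.1); traj([507,-28,160],17.1,13)
"
```

```text
t 20.63 pos [ 401.  -271.8  156. ] jawaz 70.16 tilt 1.11 grip 49.6 F [ 0.5  0.4 -2.1]
 world err [106.04 243.85   3.98]  linear total [-0.135 10.615  0.677]  turn total [ 8.843 -0.184  0.054]
[[-0.01, 0.82, 0.05], [-0.01, 0.82, -0.01], [-0.01, 0.82, -0.06], [-0.01, 0.81, -0.12], [-0.01, 0.8, -0.18], [-0.01, 0.78, -0.24], [-0.01, 0.76, -0.29], [-0.01, 0.74, -0.34], [-0.01, 0.72, -0.4], [-0.01, 0.69, -0.45], [-0.01, 0.65, -0.49], [-0.01, 0.62, -0.54], [-0.01, 0.58, -0.58]]
turn each [ 0.68 -0.01  0.  ] joints [ 0.55  0.45  0.01  1.95 -0.    0.75  1.78]
```

>>> step_arm --linear '[[-0.1,0.82,0.05],[-0.05,0.82,-0.01],[-0.05,0.82,-0.06],[-0.01,0.81,-0.12],[-0.01,0.8,-0.18],[-0.01,0.78,-0.24],[-0.01,0.76,-0.29],[-0.01,0.74,-0.34],[-0.01,0.72,-0.4],[-0.01,0.69,-0.45],[-0.01,0.6,-0.45],[0,0.4,-0.3]]' --turn '[[0.68,-0.03,0],[0.68,-0.03,0],[0.68,-0.02,0],[0.68,-0.01,0],[0.68,-0.01,0],[0.68,0,0],[0.68,0,0],[0.68,0,0],[0.68,0,0],[0.68,0,0],[0.68,0,0],[0.68,0,0]]' --hand '[40,40,40,40,40,40,40,40,40,40,40,40]'

```text
time_s: 21.63
ee_pos: [496.5, -51.9, 163.9]
orientation: [-2.072, 1.557, 2.957]
force: [-0.2, 0.7, -2.8]
gripper_width: 49.8
```

```bash
python3 -c "
from plan import *
plan([507,-28,145],17.1); traj([507,-28,145],17.1,2)
"
```

```text
t 21.63 pos [496.5 -51.9 163.9] jawaz 18.13 tilt 0.81 grip 49.8 F [-0.2  0.7 -2.8]
 world err [ 10.46  23.93 -18.87]  linear total [ 0.752  0.705 -0.774]  turn total [ 0.172 -0.064  0.119]
[[0.38, 0.35, -0.39], [0.38, 0.35, -0.39]]
turn each [ 0.09 -0.03  0.06] joints [-0.11  0.47  0.25  1.92 -0.16  0.79  0.54]
```

>>> step_arm --linear '[[0.3,0.3,-0.35],[0.35,0.3,-0.3],[0.4,0,0],[0.4,0,0.04],[0.1,0,0],[0,0,0],[0,0,0]]' --turn '[[0.09,-0.03,0.06],[0.08,-0.03,0.06],[0,0,0],[0,0,0],[0,0,0],[0,0,0],[0,0,0]]' --hand '[40,40,40,40,40,40,40]'

```text
time_s: 22.22
ee_pos: [503.7, -24.0, 120.9]
orientation: [-2.391, 1.562, 2.627]
force: [0.1, -0.6, -2.4]
gripper_width: 49.6
```

```bash
python3 -c "
from plan import *
plan([507.2,-28,118],17.1)
"
```

```text
t 22.22 pos [503.7 -24.  120.9] jawaz 17.53 tilt 0.48 grip 49.6 F [ 0.1 -0.6 -2.4]
 world err [ 3.5  -4.01 -2.86]  linear total [0.113 0.086 0.196]  turn total [ 0.072 -0.058  0.055]
```

>>> step_arm --linear '[[0.1,0.09,0.19],[0,0,0],[0,0,0]]' --turn '[[0.07,-0.06,0.05],[0,0,0],[0,0,0]]' --hand '[40,40,40]'

```text
time_s: 22.47
ee_pos: [507.8, -29.0, 119.1]
orientation: [0.746, 1.569, -0.529]
force: [-0.3, -0.3, -2.6]
gripper_width: 49.8
```

```bash
python3 -c "
from plan import *
plan([507.2,-28,118],17.1)
from look import *
snap('wrist','w_ej')
s,p,R=tool(); 
import json; json.dump(p.tolist(),open('pics/w_ej_tcp.json','w'))
"
python3 - <<'E'
from meas import *
jigw('w_ej',88,140)
im,c=load('w_ej'); hsv=cv2.cvtColor(im,cv2.COLOR_BGR2HSV);h,s,v=cv2.split(hsv)
tcp=json.load(open('pics/w_ej_tcp.json'))
print(hsv[220,280],hsv[345,280])
m=((h<=16)|(h>175))&(s>90)&(v>90);m[:150]=0;m[355:]=0;m[:,:215]=0;m[:,345:]=0
P=np.vstack(comps(m,60))
for dz in (15,16.2,17.5):
    r=rect(P,c,tcp[2]+dz); print(dz,r)
    d=r[0]-np.array(tcp[:2]); a=np.radians(17.15); print('y,z off',d@[np.cos(a),np.sin(a)],d@[np.sin(a),-np.cos(a)])
E
```

```text
t 22.47 pos [507.8 -29.  119.1] jawaz 16.99 tilt 0.11 grip 49.8 F [-0.3 -0.3 -2.6]
 world err [-0.61  1.   -1.11]  linear total [ 0.044 -0.012 -0.045]  turn total [-0.019  0.013 -0.012]
ring (241, 161, 77, 9) [[496.8, 8.0], [497.0, 7.2]]
ring (265, 103, 28, 27) [[485.1, 45.0], [484.9, 45.5]]
bright (273, 104, 11, 13) z12 [483.3  49.3] z122 [484.6  46.1]
bright (316, 92, 14, 14) z12 [514.1  67.9] z122 [503.   57.3]
bright (228, 92, 14, 14) z12 [448.2  47.8] z122 [463.6  45.2]
bright (215, 0, 130, 130) z12 [474.6  82.1] z122 [479.4  65.7]
axis pt [484.6  46.9] width 87.7 az -72.57
[ 10 145 210] [  9 145 207]
15 (array([506.55184937, -23.27169037]), 101.17854309082031, 51.54369354248047, -73.01420021057129)
y,z off 0.4390646084696376 -6.09335482755741
16.2 (array([506.39358521, -22.76078033]), 100.37911224365234, 51.136470794677734, -73.01430320739746)
y,z off 0.43849173630293237 -6.62821581812686
17.5 (array([506.22207642, -22.20726776]), 99.51313018798828, 50.695274353027344, -73.01414680480957)
y,z off 0.4378255375977342 -7.2076905713665145
```

View pics/w_ej.png

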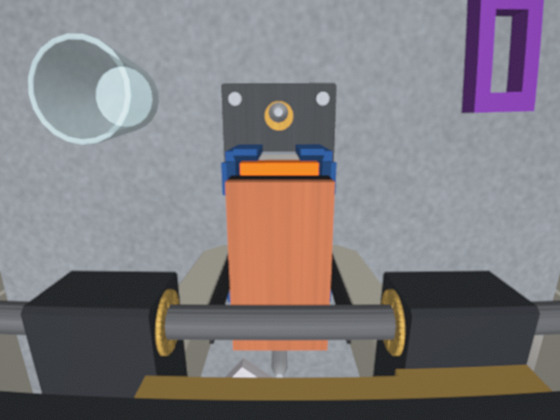

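Run:
```python
from meas import *
im,c=load('w_ej'); hsv=cv2.cvtColor(im,cv2.COLOR_BGR2HSV);h,s,v=cv2.split(hsv)
tcp=[507.8,-29,119.1]
print(v[172:186,280])
m=((h<=16)|(h>175))&(s>90)&(s<200)&(v>150);m[:179]=0;m[355:]=0;m[:,:215]=0;m[:,345:]=0
P=np.vstack(comps(m,60))
for dz in (15,16.2,17.5):
    r=rect(P,c,tcp[2]+dz); d=r[0]-np.array(tcp[:2]); a=np.radians(17.); print(dz,r,'y,z off',d@[np.cos(a),np.sin(a)],d@[np.sin(a),-np.cos(a)])
```

```text
[243 245 239 166  70  27  41  84 126 156 188 205 208 208]
15 (array([507.98147583, -27.89035416]), 91.61040496826172, 50.625267028808594, -73.04013252258301) y,z off 0.497975246300347 -1.0081011997733558
16.2 (array([507.81195068, -27.34313965]), 90.88692474365234, 50.225502014160156, -73.04013442993164) y,z off 0.49584758103154275 -1.5809693924309023
17.5 (array([507.6282959 , -26.75037003]), 90.10314178466797, 49.79235076904297, -73.04014015197754) y,z off 0.4935267016579405 -2.2015332645241923
```

```bash
python3 -c "
from plan import *
plan([507.1,-27.9,98],17.1)
"
```

```text
t 22.52 pos [507.9 -29.2 119.2] jawaz 16.98 tilt 0.13 grip 49.9 F [ 0.  -0.7 -1.9]
 world err [ -0.83   1.32 -21.17]  linear total [ 0.847 -0.018 -0.062]  turn total [-0.02   0.017 -0.014]
```

>>> step_arm --linear '[[0.2,-0.01,-0.04],[0.25,0,0.01],[0.2,0,0.01],[0,0,0]]' --turn '[[-0.02,0.01,-0.01],[0,0,0],[0,0,0],[0,0,0]]' --hand '[40,40,40,40]'

```text
time_s: 22.85
ee_pos: [508.2, -29.1, 102.3]
orientation: [1.123, 1.568, -0.15]
force: [-0.2, -0.1, -3.0]
gripper_width: 49.8
```

```bash
python3 -c "
from plan import *
plan([507.1,-27.9,76],17.1)
"
```

```text
t 22.85 pos [508.2 -29.1 102.3] jawaz 17.08 tilt 0.16 grip 49.8 F [-0.2 -0.1 -3. ]
 world err [ -1.08   1.19 -26.3 ]  linear total [ 1.052 -0.03  -0.059]  turn total [-0.004  0.012 -0.025]
```

>>> step_arm --linear '[[0.2,-0.03,-0.06],[0.2,0,-0.01],[0.2,0,0],[0.1,0,0],[0,0,0]]' --turn '[[0,0.01,-0.02],[0,0,0],[0,0,0],[0,0,0],[0,0,0]]' --hand '[40,40,40,40,40]'

```text
time_s: 23.27
ee_pos: [506.4, -27.3, 82.1]
orientation: [-1.939, 1.569, 3.071]
force: [0.2, 0.1, -1.9]
gripper_width: 49.6
```

```bash
python3 -c "
from plan import *
plan([507.1,-27.9,75.8],17.1)
"
```

```text
t 23.27 pos [506.4 -27.3  82.1] jawaz 17.09 tilt 0.08 grip 49.6 F [ 0.2  0.1 -1.9]
 world err [ 0.67 -0.57 -6.29]  linear total [0.252 0.019 0.03 ]  turn total [-0.002 -0.005  0.012]
```

>>> step_arm --linear '[[0.12,0.02,0.02],[0.1,0,0.01],[0.06,0,0],[0.05,0,0]]' --turn '[[0,0,0],[0,0,0],[0,0,0],[0,0,0]]' --hand '[40,40,40,40]'

```text
time_s: 23.6
ee_pos: [507.5, -27.9, 75.7]
orientation: [-2.763, 1.569, 2.248]
force: [-4.1, 0.8, 11.9]
gripper_width: 49.9
```

```bash
python3 -c "
from plan import *
plan([507.1,-27.9,75.8],17.1)
"
```

```text
t 23.60 pos [507.5 -27.9  75.7] jawaz 17.10 tilt 0.09 grip 49.9 F [-4.1  0.8 11.9]
 world err [-0.41  0.    0.06]  linear total [-0.003 -0.016 -0.005]  turn total [-0.001 -0.014  0.006]
```

>>> step_arm --linear '[[0,0,0],[0,0,0],[0,0,0],[-0.2,0,0],[-0.5,0,0],[-0.8,0,0],[-1,0,0],[-0.6,0,0]]' --turn '[[0,0,0],[0,0,0],[0,0,0],[0,0,0],[0,0,0],[0,0,0],[0,0,0],[0,0,0]]' --hand '[72,72,72,72,72,72,72,72]'

```text
time_s: 24.27
ee_pos: [507.1, -28.5, 155.3]
orientation: [-2.046, 1.567, 2.963]
force: [0.5, 0.2, 0.7]
gripper_width: 71.6
```

```bash
python3 -c "
from plan import *
plan([594,-248,160],67.1); traj([594,-248,160],67.1,11)
"
```

```text
t 24.27 pos [507.1 -28.5 155.3] jawaz 17.04 tilt 0.23 grip 71.6 F [0.5 0.2 0.7]
 world err [  86.9  -219.49    4.68]  linear total [-0.207  0.75   9.412]  turn total [-8.344 -0.032  0.024]
[[-0.02, 0.07, 0.86], [-0.02, 0.0, 0.86], [-0.02, -0.07, 0.86], [-0.02, -0.14, 0.85], [-0.02, -0.2, 0.83], [-0.02, -0.27, 0.82], [-0.02, -0.33, 0.79], [-0.02, -0.39, 0.76], [-0.02, -0.45, 0.73], [-0.02, -0.51, 0.69], [-0.02, -0.56, 0.65]]
turn each [-0.76 -0.    0.  ] joints [-0.16  0.49  0.25  1.91 -0.17  0.77  0.48]
```

>>> step_arm --linear '[[-0.02,0.07,0.86],[-0.02,0,0.86],[-0.02,-0.07,0.86],[-0.02,-0.14,0.85],[-0.02,-0.2,0.83],[-0.02,-0.27,0.82],[0,-0.33,0.79],[0,-0.39,0.76],[0,-0.45,0.73],[0,-0.48,0.65],[0,-0.35,0.4],[0,0,0]]' --turn '[[-0.76,0,0],[-0.76,0,0],[-0.76,0,0],[-0.76,0,0],[-0.76,0,0],[-0.76,0,0],[-0.76,0,0],[-0.76,0,0],[-0.76,0,0],[-0.76,0,0],[-0.76,0,0],[0,0,0]]' --hand '[72,72,72,72,72,72,72,72,72,72,72,72]'

```text
time_s: 25.27
ee_pos: [602.1, -246.4, 166.7]
orientation: [0.069, 1.562, -0.28]
force: [-0.5, -1.2, 0.4]
gripper_width: 71.7
```

```bash
python3 -c "
from plan import *
plan([594,-248,160],67.1)
"
```

```text
t 25.27 pos [ 602.1 -246.4  166.7] jawaz 69.99 tilt 0.51 grip 71.7 F [-0.5 -1.2  0.4]
 world err [-8.15 -1.57 -6.7 ]  linear total [ 0.265 -0.171 -0.287]  turn total [ 0.482  0.085 -0.008]
```

>>> step_arm --linear '[[0.26,-0.17,-0.28],[0,0,0],[0,0,0]]' --turn '[[0.48,0.08,0],[0,0,0],[0,0,0]]' --hand '[72,72,72]'

```text
time_s: 25.52
ee_pos: [593.6, -247.6, 160.1]
orientation: [1.696, 1.569, 1.289]
force: [0.3, 0.2, 0.3]
gripper_width: 72.1
```

```bash
python3 -c "
from plan import *
plan([594,-248,160],67.1)
from look import *
snap('wrist','w_cl'); snap('top','t_cl')
"
python3 - <<'E'
from geo import *
im,c=load('w_cl'); 
t=cv2.imread('pics/t_cl.png')[200:290,280:390]
cv2.imwrite('pics/cat3.png',np.hstack([im,np.pad(cv2.resize(t,None,fx=2.1,fy=2.1),((0,231),(0,0),(0,0)))]))
E
```

```text
t 25.52 pos [ 593.6 -247.6  160.1] jawaz 66.68 tilt 0.11 grip 72.1 F [0.3 0.2 0.3]
 world err [ 0.36 -0.4  -0.13]  linear total [ 0.005 -0.009  0.02 ]  turn total [-0.07  -0.002 -0.018]
```

View pics/cat3.png

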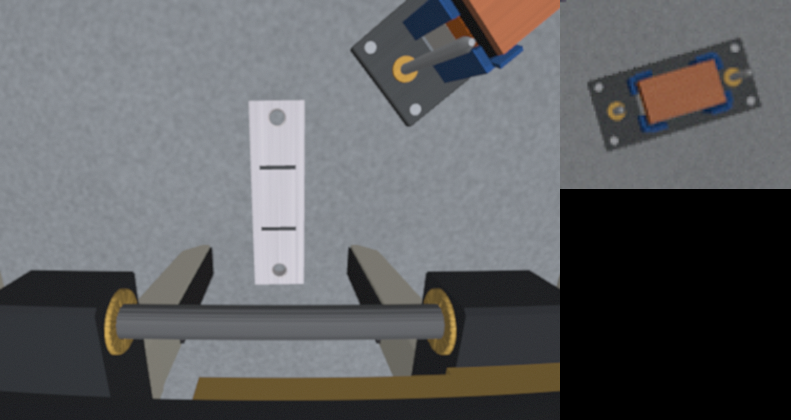

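Run:
```python
from geo import *
im,c=load('w_cl'); hsv=cv2.cvtColor(im,cv2.COLOR_BGR2HSV);h,s,v=cv2.split(hsv)
print(hsv[140,280],hsv[140,230],hsv[117,277])
for t in (185,):
  m=(v>t)&(s<60);m[295:]=0;m[:,:235]=0;m[:,320:]=0;m[:90]=0
  for k in comps(m,1000): print(t,cv2.boundingRect(k),rect(k,c,14))
  inv=(~m); inv[:104]=0;inv[281:]=0;inv[:,:258]=0;inv[:,297:]=0
  pts=[]
  for k in comps(inv,60):
    x,y,w,hh=cv2.boundingRect(k); q=cv2.minEnclosingCircle(k)[0]; 
    if w<25: pts.append(cast([q],c,14)[0,:2]); print('hole',(x,y,w,hh),pts[-1])
  pts=np.array(pts); print(pts.mean(0),np.linalg.norm(pts[0]-pts[1]),np.degrees(np.arctan2(*(pts[1]-pts[0])[::-1])))
```

```text
[124   9 206] [106  19 150] [105  17 147]
185 (249, 100, 55, 184) (array([ 592.62628174, -248.04534912]), 180.10031127929688, 49.77288055419922, -22.310279846191406)
hole (272, 263, 15, 14) [ 661.55971152 -275.92833192]
hole (268, 108, 18, 18) [ 522.80052736 -218.15130317]
[ 592.18011944 -247.03981755] 150.30733927274125 157.39396277444365
```

```bash
python3 -c "
from plan import *
plan([593.2,-248,3],67.5)
"
```

```text
t 25.62 pos [ 593.6 -247.4  160.1] jawaz 66.75 tilt 0.10 grip 71.8 F [-0.7  0.6  0. ]
 world err [  -0.37   -0.58 -157.12]  linear total [ 6.285e+00 -3.800e-02 -1.000e-03]  turn total [-0.126 -0.005 -0.016]
```

>>> step_arm --linear '[[0.5,0,0],[0.7,0,0],[0.7,0,0],[0.7,0,0],[0.7,0,0],[0.5,0,0],[0.2,0,0],[0,0,0]]' --turn '[[-0.13,0,-0.02],[0,0,0],[0,0,0],[0,0,0],[0,0,0],[0,0,0],[0,0,0],[0,0,0]]' --hand '[70,70,70,70,70,70,70,70]'

```text
time_s: 26.28
ee_pos: [600.1, -239.5, 61.9]
orientation: [0.374, 1.56, -0.006]
force: [-0.4, 0.3, 0.3]
gripper_width: 69.8
```

```bash
python3 -c "
from plan import *
plan([593.2,-248,3],67.5)
"
```

```text
t 26.28 pos [ 600.1 -239.5   61.9] jawaz 68.22 tilt 0.62 grip 69.8 F [-0.4  0.3  0.3]
 world err [ -6.94  -8.53 -58.85]  linear total [ 2.351 -0.429 -0.155]  turn total [ 0.12   0.097 -0.039]
```

>>> step_arm --linear '[[0.2,-0.43,-0.16],[0.4,0,0],[0.5,0,0],[0.4,-0.03,0],[0.3,-0.03,0],[0.1,0,0],[0,0,0]]' --turn '[[0.12,0.09,-0.04],[0,0,0],[0,0,0],[0,0,0],[0,0,0],[0,0,0],[0,0,0]]' --hand '[70,70,70,70,70,70,70]'

```text
time_s: 26.87
ee_pos: [593.3, -250.6, 12.5]
orientation: [-0.087, 1.566, -0.481]
force: [-0.5, 1.1, 0.8]
gripper_width: 69.9
```

```bash
python3 -c "
from plan import *
plan([593.2,-248,3],67.5)
"
```

```text
t 26.87 pos [ 593.3 -250.6   12.5] jawaz 67.46 tilt 0.28 grip 69.9 F [-0.5  1.1  0.8]
 world err [-0.08  2.61 -9.46]  linear total [ 0.378  0.095 -0.045]  turn total [-0.006  0.047  0.004]
```

>>> step_arm --linear '[[0.2,0.09,-0.04],[0.15,0,0],[0,0,0],[0,0,0]]' --turn '[[0,0.05,0],[0,0,0],[0,0,0],[0,0,0]]' --hand '[70,70,70,65]'

```text
time_s: 27.2
ee_pos: [593.8, -247.7, 2.9]
orientation: [3.022, 1.571, 2.629]
force: [-0.2, -0.5, -0.9]
gripper_width: 67.5
```

```bash
python3 -c "
from plan import *
plan([593.2,-248,3],67.5)
"
```

```text
t 27.20 pos [ 593.8 -247.7    2.9] jawaz 67.48 tilt 0.01 grip 67.5 F [-0.2 -0.5 -0.9]
 world err [-0.6  -0.31  0.11]  linear total [-0.004 -0.021 -0.018]  turn total [-0.003 -0.002 -0.   ]
```

>>> step_arm --linear '[[0,-0.01,-0.01],[0,0,0],[0,0,0],[0,0,0],[0,0,0]]' --turn '[[0,0,0],[0,0,0],[0,0,0],[0,0,0],[0,0,0]]' --hand '[40,40,40,40,40]' --grip_force 40

```text
time_s: 27.62
ee_pos: [593.8, -248.2, 3.5]
orientation: [-0.231, 1.569, -0.624]
force: [0.1, -0.0, -1.5]
gripper_width: 49.7
```

```bash
python3 -c "
from plan import *
plan([593.2,-248,3],67.5)
"
```

```text
t 27.62 pos [ 593.8 -248.2    3.5] jawaz 67.49 tilt 0.08 grip 49.7 F [ 0.1 -0.  -1.5]
 world err [-0.62  0.19 -0.52]  linear total [ 0.021 -0.002 -0.026]  turn total [-0.002  0.012  0.003]
```

>>> step_arm --linear '[[-0.4,0,0],[-0.8,0,0],[-1,0,0],[-1,0,0],[-1,0,0],[-1,0,0],[-1,0,0],[-0.6,0,0]]' --turn '[[0,0,0],[0,0,0],[0,0,0],[0,0,0],[0,0,0],[0,0,0],[0,0,0],[0,0,0]]' --hand '[40,40,40,40,40,40,40,40]'

```text
time_s: 28.28
ee_pos: [586.3, -244.8, 175.1]
orientation: [-3.13, 1.548, 2.761]
force: [0.1, -0.4, -3.1]
gripper_width: 49.4
```

```bash
python3 -c "
from plan import *
plan([507,-28,180],17.1); traj([507,-28,180],17.1,12)
"
```

```text
t 28.28 pos [ 586.3 -244.8  175.1] jawaz 67.51 tilt 1.32 grip 49.4 F [ 0.1 -0.4 -3.1]
 world err [-79.32 216.8    4.9 ]  linear total [-0.054  6.798 -6.252]  turn total [ 8.4   -0.204  0.099]
[[-0.0, 0.57, -0.52], [-0.0, 0.53, -0.56], [-0.01, 0.48, -0.6], [-0.01, 0.44, -0.63], [-0.01, 0.39, -0.66], [-0.01, 0.34, -0.69], [-0.01, 0.29, -0.71], [-0.01, 0.24, -0.73], [-0.01, 0.18, -0.75], [-0.01, 0.13, -0.76], [-0.01, 0.07, -0.77], [-0.01, 0.02, -0.77]]
turn each [ 0.7  -0.02  0.01] joints [ 0.36  0.64 -0.    1.5   0.    1.02  1.54]
```

>>> step_arm --linear '[[-0.05,0.5,-0.45],[-0.02,0.53,-0.56],[-0.01,0.48,-0.6],[-0.01,0.44,-0.63],[-0.01,0.39,-0.66],[-0.01,0.34,-0.69],[-0.01,0.29,-0.71],[-0.01,0.24,-0.73],[-0.01,0.18,-0.75],[-0.01,0.13,-0.7],[-0.01,0.07,-0.5],[0,0,0]]' --turn '[[0.7,-0.02,0.01],[0.7,-0.02,0.01],[0.7,-0.02,0.01],[0.7,-0.02,0.01],[0.7,-0.02,0.01],[0.7,-0.02,0.01],[0.7,-0.02,0.01],[0.7,-0.02,0.01],[0.7,-0.02,0.01],[0.7,-0.02,0.01],[0.7,-0.02,0.01],[0,0,0]]' --hand '[40,40,40,40,40,40,40,40,40,40,40,40]'

```text
time_s: 29.28
ee_pos: [512.9, -46.6, 188.9]
orientation: [1.355, 1.566, 0.112]
force: [0.5, 0.8, -3.5]
gripper_width: 49.9
```

```bash
python3 -c "
from plan import *
plan([507,-28,160],17.1)
"
```

```text
t 29.28 pos [512.9 -46.6 188.9] jawaz 18.79 tilt 0.28 grip 49.9 F [ 0.5  0.8 -3.5]
 world err [ -5.87  18.6  -28.88]  linear total [ 1.154  0.012 -0.781]  turn total [ 0.282  0.009 -0.046]
```

>>> step_arm --linear '[[0.3,0.01,-0.4],[0.4,0,-0.35],[0.3,0,0.04],[0,0,0],[0,0,0]]' --turn '[[0.15,0.01,-0.03],[0.13,0,-0.02],[0,0,0],[0,0,0],[0,0,0]]' --hand '[40,40,40,40,40]'

```text
time_s: 29.7
ee_pos: [507.4, -31.8, 164.8]
orientation: [0.343, 1.568, -0.921]
force: [0.2, 0.5, -3.0]
gripper_width: 50.0
```

```bash
python3 -c "
from plan import *
plan([507.2,-27.7,145],17.1)
"
```

```text
t 29.70 pos [507.4 -31.8 164.8] jawaz 17.54 tilt 0.13 grip 50.0 F [ 0.2  0.5 -3. ]
 world err [ -0.16   4.06 -19.83]  linear total [ 0.793  0.042 -0.158]  turn total [ 0.073  0.021 -0.007]
```

>>> step_arm --linear '[[0.2,0.04,-0.15],[0.2,0,0],[0.15,0,0],[0,0,0],[0,0,0]]' --turn '[[0.07,0.02,0],[0,0,0],[0,0,0],[0,0,0],[0,0,0]]' --hand '[40,40,40,40,40]'

```text
time_s: 30.12
ee_pos: [508.5, -31.7, 150.7]
orientation: [0.813, 1.567, -0.463]
force: [-0.2, -0.0, -3.5]
gripper_width: 49.6
```

```bash
python3 -c "
from plan import *
plan([507.2,-27.7,145],17.1)
from look import *
snap('wrist','w_cj')
snap('scene','s_cj')
"
```

```text
t 30.12 pos [508.5 -31.7 150.7] jawaz 16.87 tilt 0.20 grip 49.6 F [-0.2 -0.  -3.5]
 world err [-1.33  4.   -5.67]  linear total [ 0.226 -0.005 -0.169]  turn total [-0.038  0.023 -0.024]
```

View pics/w_cj.png

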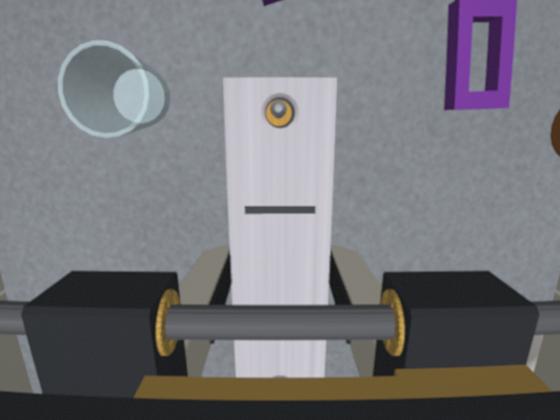

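View pics/s_cj.png

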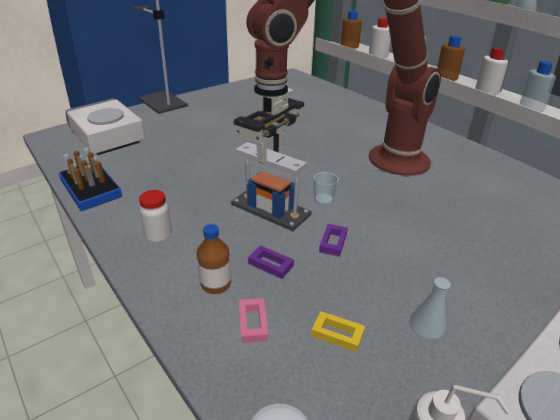

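Run:
```python
from meas import *
im,c=load('w_cj'); 
cv2.imwrite('pics/hc.png',cv2.resize(im[70:150,225:335],None,fx=6,fy=6,interpolation=cv2.INTER_CUBIC))
hsv=cv2.cvtColor(im,cv2.COLOR_BGR2HSV);h,s,v=cv2.split(hsv)
w=(v>175)&(s<40)
m=np.zeros(v.shape,bool); m[88:135,255:305]=True
for k in comps(m&~w,100):
    x,y,ww,hh=cv2.boundingRect(k); q=cv2.minEnclosingCircle(k); e=cv2.fitEllipse(k); print('hole',(x,y,ww,hh),q,e)
    print(cast([q[0],e[0]],c,161.2)[:,:2])
m2=m&(h>10)&(h<30)&(s>120)
for k in comps(m2,10): print('ring',cv2.boundingRect(k))
wm=w.copy(); wm[380:]=0; wm[:70]=0; wm[:,:215]=0; wm[:,345:]=0
P=np.vstack(comps(wm,60)); print(rect(P,c,161.2))
P=P[P[:,0,1]<300]; r=rect(P,c,161.2); print('upper',r)
print('hole->center' )
```

```text
hole (262, 93, 36, 36) ((279.56451416015625, 110.43548583984375), 17.770824432373047) ((279.5917053222656, 110.2950210571289), (34.039546966552734, 34.789756774902344), 162.14712524414062)
[[486.25622891  43.29449172]
 [486.25018539  43.35661518]]
ring (266, 102, 25, 24)
(array([505.12237549, -18.96641541]), 158.84446716308594, 50.48176574707031, -73.07683753967285)
upper (array([497.94732666,   4.81764221]), 109.18253326416016, 50.31305694580078, -73.10698509216309)
hole->center
```

View pics/hc.png

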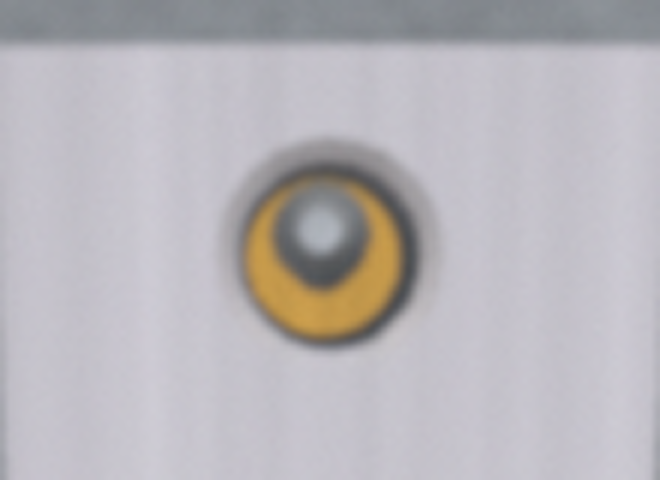

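```bash
python3 -c "
from plan import *
from geo import *
im,c=load('w_cj'); print(cast([(278.3,108.3)],c,122))
plan([507.2,-29.1,132],17.2)
"
```

```text
[[485.02578573  45.31837493 122.        ]]
t 30.22 pos [508.5 -31.5 150.8] jawaz 16.88 tilt 0.20 grip 49.5 F [ 1.7  1.7 -2.5]
 world err [ -1.31   2.43 -18.82]  linear total [ 0.752 -0.024 -0.11 ]  turn total [-0.053  0.022 -0.026]
```

>>> step_arm --linear '[[0.15,-0.01,-0.11],[0.2,0,0.01],[0.15,0,0.01],[0,0,0],[0,0,0]]' --turn '[[-0.05,0.02,-0.02],[0,0,0],[0,0,0],[0,0,0],[0,0,0]]' --hand '[40,40,40,40,40]'

```text
time_s: 30.63
ee_pos: [507.9, -29.0, 137.4]
orientation: [1.447, 1.569, 0.178]
force: [-0.6, -0.1, -2.7]
gripper_width: 49.8
```

```bash
python3 -c "
from plan import *
plan([507.2,-29.1,132],17.2)
"
```

```text
t 30.63 pos [507.9 -29.  137.4] jawaz 17.26 tilt 0.08 grip 49.8 F [-0.6 -0.1 -2.7]
 world err [-0.74 -0.13 -5.39]  linear total [ 0.216 -0.03  -0.004]  turn total [ 0.009  0.002 -0.014]
```

>>> step_arm --linear '[[0.1,-0.03,0],[0.1,0,0],[0,0,0],[0,0,0]]' --turn '[[0,0,-0.01],[0,0,0],[0,0,0],[0,0,0]]' --hand '[40,40,40,40]'

```text
time_s: 30.97
ee_pos: [507.2, -29.2, 131.8]
orientation: [0.793, 1.57, -0.477]
force: [-0.2, 0.5, -2.6]
gripper_width: 49.8
```

```bash
python3 -c "
from plan import *
plan([507.2,-29.1,128],17.2)
from look import *
snap('wrist','w_cj2')
from geo import *
im,c=load('w_cj2')
cv2.imwrite('pics/hc2.png',cv2.resize(im[60:160,225:335],None,fx=6,fy=6,interpolation=cv2.INTER_CUBIC))
"
```

```text
t 30.97 pos [507.2 -29.2 131.8] jawaz 17.26 tilt 0.02 grip 49.8 F [-0.2  0.5 -2.6]
 world err [-0.04  0.13 -3.82]  linear total [ 0.153 -0.    -0.005]  turn total [ 0.01   0.003 -0.003]
```

View pics/hc2.png

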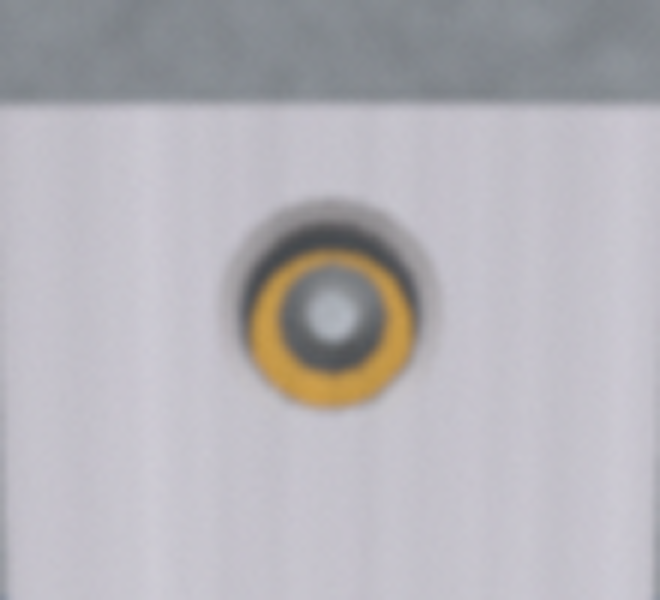

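```bash
python3 -c "
from plan import *
from geo import *
im,c=load('w_cj2'); 
hsv=cv2.cvtColor(im,cv2.COLOR_BGR2HSV);h,s,v=cv2.split(hsv)
w=(v>175)&(s<40); m=np.zeros(v.shape,bool); m[85:140,255:305]=True
for k in comps(m&~w,100):
    e=cv2.fitEllipse(k); print(e, cast([e[0]],c,142.3)[0])
m2=m&(s<40)&(v>140)&(cv2.GaussianBlur(v,(1,1),0)>0)
print('pin',cast([(225+332/6,60+316/6)],c,122)[0], 'if hole (225+331/6,60+308/6)',cast([(225+331/6,60+308/6)],c,142.3)[0])
"
```

```text
((279.57763671875, 110.00344848632812), (34.10005569458008, 34.38671875), 99.804443359375) [484.45119478  45.76706101 142.3       ]
pin [485.0313355   45.25503468 122.        ] if hole (225+331/6,60+308/6) [484.87694318  45.29150153 142.3       ]
```

>>> step_arm --linear '[[0.15,0.01,0.01],[0.15,0,0],[0.15,0,0],[0,0,0]]' --turn '[[0,0,0],[0,0,0],[0,0,0],[0,0,0]]' --hand '[40,40,40,40]'

```text
time_s: 31.35
ee_pos: [508.0, -29.4, 119.9]
orientation: [1.137, 1.569, -0.133]
force: [0.6, -0.8, -3.8]
gripper_width: 49.4
```

```bash
python3 -c "
from plan import *
plan([507.4,-29.2,110],17.2)
"
```

```text
t 31.35 pos [508.  -29.4 119.9] jawaz 17.26 tilt 0.09 grip 49.4 F [ 0.6 -0.8 -3.8]
 world err [-0.57  0.22 -9.85]  linear total [ 0.394 -0.02  -0.015]  turn total [ 0.011  0.006 -0.013]
```

Underside at about 116 mm, so the pin tips are in the holes with no side force.

>>> step_arm --linear '[[0.15,-0.02,-0.01],[0.15,0,0],[0.15,0,0],[0,0,0]]' --turn '[[0,0,-0.01],[0,0,0],[0,0,0],[0,0,0]]' --hand '[40,40,40,40]'

```text
time_s: 31.68
ee_pos: [507.3, -29.4, 107.1]
orientation: [-0.555, 1.57, -1.825]
force: [-0.8, 0.3, -3.0]
gripper_width: 49.7
```

```bash
python3 -c "
from plan import *
plan([507.4,-29.2,95.5],17.2)
"
```

```text
t 31.68 pos [507.3 -29.4 107.1] jawaz 17.26 tilt 0.03 grip 49.7 F [-0.8  0.3 -3. ]
 world err [  0.14   0.15 -11.59]  linear total [ 0.463  0.007 -0.004]  turn total [0.01  0.005 0.003]
```

>>> step_arm --linear '[[0.15,0,0],[0.15,0,0],[0.08,0,0],[0.06,0,0]]' --turn '[[0,0,0],[0,0,0],[0,0,0],[0,0,0]]' --hand '[40,40,40,40]'

```text
time_s: 32.02
ee_pos: [507.6, -29.3, 95.3]
orientation: [0.323, 1.57, -0.947]
force: [-3.5, 0.3, 15.1]
gripper_width: 49.1
```

```bash
python3 -c "
from plan import *
plan([507.4,-29.2,95.5],17.2)
"
```

```text
t 32.02 pos [507.6 -29.3  95.3] jawaz 17.27 tilt 0.04 grip 49.1 F [-3.5  0.3 15.1]
 world err [-0.22  0.14  0.16]  linear total [-0.006 -0.007 -0.008]  turn total [ 0.012  0.006 -0.002]
```

>>> step_arm --linear '[[0,0,0],[0,0,0],[0,0,0],[-0.15,0,0],[-0.3,0,0],[-0.7,0,0],[-1,0,0],[-1,0,0],[-1,0,0],[-0.5,0,0]]' --turn '[[0,0,0],[0,0,0],[0,0,0],[0,0,0],[0,0,0],[0,0,0],[0,0,0],[0,0,0],[0,0,0],[0,0,0]]' --hand '[72,72,72,72,72,72,72,72,72,72]'

```text
time_s: 32.85
ee_pos: [507.8, -29.8, 218.8]
orientation: [0.537, 1.569, -0.733]
force: [0.5, -0.2, 0.2]
gripper_width: 71.8
```

>>> step_arm --linear '[[0,-0.2,0.9],[0,-0.2,1],[0,-0.2,1],[0,-0.2,1],[0,-0.2,1],[0,-0.2,1],[0,-0.2,0.6],[0,0,0]]' --turn '[[0,0,0],[0,0,0],[0,0,0],[0,0,0],[0,0,0],[0,0,0],[0,0,0],[0,0,0]]' --hand '[72,72,72,72,72,72,72,72]'

```text
time_s: 33.52
ee_pos: [528.0, -200.4, 232.2]
orientation: [1.143, 1.548, -0.119]
force: [-0.2, -0.0, -0.3]
gripper_width: 72.5
```

```bash
python3 -c "
from plan import *
plan([507.2,-29.1,230],17.2)
from look import *
snap('top','t_end'); snap('scene','s_end'); snap('wrist','w_end')
from geo import *
im,c=load('s_end'); t=load('t_end')[0]
a=cv2.resize(im[120:260,200:360],None,fx=3,fy=3,interpolation=cv2.INTER_CUBIC)
b=cv2.resize(t[190:330,270:390],None,fx=2.6,fy=2.6,interpolation=cv2.INTER_CUBIC)
b=np.pad(b,((0,max(0,a.shape[0]-b.shape[0])),(0,0),(0,0)))
cv2.imwrite('pics/cat4.png',np.hstack([a,b]))
"
```

```text
t 33.52 pos [ 528.  -200.4  232.2] jawaz 17.68 tilt 1.30 grip 72.5 F [-0.2 -0.  -0.3]
 world err [-20.83 171.27  -2.24]  linear total [ 0.052  1.285 -6.781]  turn total [ 0.079  0.089 -0.198]
```

View pics/cat4.png

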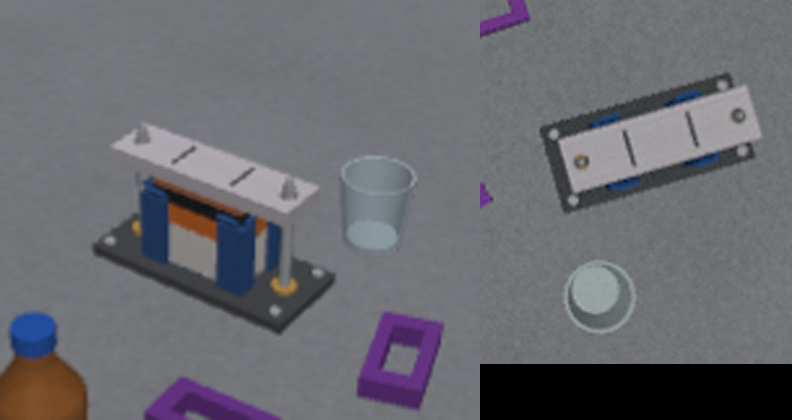

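View pics/w_end.png

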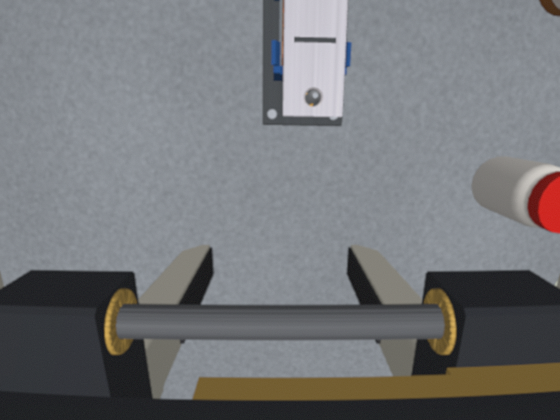

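Run:
```python
from geo import *
im,c=load('t_end'); hsv=cv2.cvtColor(im,cv2.COLOR_BGR2HSV);h,s,v=cv2.split(hsv)
m=(s<40)&(v>135);m[:205]=0;m[285:]=0;m[:,:290]=0;m[:,:298]=0;m[:,385:]=0
for k in comps(m,300): print('plate',cv2.boundingRect(k),rect(k,c,106))
a=load('t_sp')[0]
d=cv2.absdiff(load('top0')[0],im).max(2)
for n,(x,y) in dict(bottle=(280,138),flask=(142,242),jar=(371,133),beaker=(316,304)).items():
    print(n,(d[y-22:y+22,x-22:x+22]>40).sum())
```

```text
plate (300, 222, 78, 42) (array([511.99661255, -26.66967773]), 179.7738037109375, 57.09952163696289, -72.85213470458984)
bottle 0
flask 0
jar 0
beaker 0
```

```bash
python3 -c "
from plant import arm
print(arm.sense()['dq'].round(3)); print(arm.job_done())"
```

```text
[-0.022  0.    -0.021  0.011 -0.003 -0.     0.003]
the job is handed in; nothing more can be done
None
```

I assembled the flow cell in the jig and handed it in at about 33.7 s of the 72 s allowed; the hand-in reports no verdict. The body, orange spacer, electrode block (copper up) and clamp plate went in that order. Each was lowered to light contact of 12–24 N, let go, and the arm backed away.

**What the last checks showed:**
- **Depth:** at contact, each part's height matched full depth to within about 0.5 mm.
- **Pins and angle:** both guide pins show through the plate's holes. The plate's measured yaw is −72.85°, against about −72.8° for the jig.
- **Bystanders:** the bottle, flask, jar and beaker show no change from the first top picture.

**What disagreed:**
- **Plate in the top view:** the plate measured 57 mm wide instead of 50, with its centre about 5 mm off in x. I put this down to the colour mask taking in more than the plate's top, because the holes over the pins allow only about 2 mm. I did not measure it again.
- **Held parts:** the wrist camera placed held parts 1–2 mm off along the tool's z. I cancelled this by aligning each part to the jig within the same picture.

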